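# Load the grinding block and hold the mill's guard up

### The arm

A 6-joint arm with a two-finger parallel gripper is mounted at the origin on the work surface. World frame = base frame: x ahead of the robot, y to its left, z up, the work surface at z = 0. Lengths are in m, angles in rad, forces in N, time in s.
With the tool pointing down it reaches from about 0.35 to 1 m from the base axis. Payload 7.1 kg.
Tool frame: the origin (TCP) lies on the centre line of the jaws, within the pads' length; the fingertips stand 22 mm ahead of it and the grasp point (between the pads) lies 3 mm ahead of it; z points along the fingers, x is the direction in which the jaws open and shut, and the axes are right-handed (so a half turn about z gives the same grasp; the last joint's range is limited). The gripper opens to 85 mm and grips with 20 to 120 N. Pads are 22 mm wide; open, the fingers measure 114 mm over their backs; the gripper's body (76 mm by 85 mm) begins 54 mm behind the grasp point. The pads swing forward as they close: fully open they stand 13 mm farther back than shut.
Start: joints at [-1.335, 0.423, 1.63, -0, 1.089, -0.019], TCP at [0.158, -0.605, 0.253] pointing down, gripper open.
Joint ranges: [-3, 3], [-0.9, 2.11], [0.09, 2.58], [-1.31, 4.45], [0.11, 2.69], [-2.54, 2.54]. Speed limits (rad/s): [2.39, 2.39, 3.01, 3.14, 3.14, 3.14].

### API

Orientations are given as a 3x3 rotation matrix whose columns are the frame's x, y, z axes.
In Python, from bench import * gives the robot as it stands.
- The arm moves only by the shell command python3 -m jog 'ROWS'. ROWS is JSON, a list of rows, each an object with "dp": the shift along the tool's x, y, z in mm, a list of three; "twist": the turn, a rotation vector about the tool's x, y, z in rad, a list of three; "jaw": the finger opening in mm, from 0 to 85.4. In form: [{"dp": [tx, ty, tz], "twist": [wx, wy, wz], "jaw": jaw}, ...]. A call has exactly 10 rows; each row shifts and turns the pose as measured when the row begins, along the tool's axes as they then stand; what a row does not reach is not made up. A row lasts 1/10 s, in which the tool goes at most 50 mm and 8.59 degrees, less where a joint would pass 70% of its speed; a pose out of reach is approached as far as the arm can. A call is refused whole if a number of a shift passes 50 or a number of a turn 0.15, either way. A call with a gripper value outside its range is refused whole. The fingers move at their own pace and stop on an object; the grip force is fixed at half the most. Time passes only in rows, so rows that do not move let the fingers close, or fill a call up. It gives the time, the measured TCP pose, the force and the opening at its end, in the units of the state.
- state(): the state, without advancing time (a new reading comes with each control period).
- snapshot(name): name is "side" or "top" or "wrist"; returns a dict with "pixels" (384x512x3 uint8, red, green, blue), "z_map" (384x512 float32, m along the optical axis (not along the pixel's ray), 0 where there is no reading), "fx", "fy", "cx", "cy" (pixels), "T" (4x4, takes a point from camera to world coordinates). Camera axes: x right, y down, z forward; pixel columns grow to the right and rows downward; lengths in m; the calibration is good to about 2 mm. A picture is of the moment at which its call begins.
- job_done(): hands the job in, once; it reports no verdict.
Trained networks look in the newest picture that a camera, given by its name, has taken for a name from the list of things; names that differ only in an ending like _2 or _b are one class to them, and where a whole thing is asked for, a point or a joint stands for the part that bears it (a point fixed in the world has none). Each returns a list of dicts, best first, with "p" (0 to 1); they miss things now and then, are a little off and sometimes report something else, mostly with a low value. They report only what shows in the picture. A call takes as long as a camera call. They do not tell look-alikes from the thing itself.
- look_for(name, camera): "rect" ([left, top, right, bottom] in pixels, round what is visible of it).
- regions_of(name, camera): "mask" (384x512 bool, what is visible of it) and "rect" ([left, top, right, bottom] in pixels, round what is visible of it).
- mark_of(name, camera): "at" ([column, row] in pixels: a listed point, or the origin of a listed thing).
The state is a dict: "clock": time; "joints": joint angles; "qd": joint speeds; "joint_torque": joint torques, N m; "eef_pos": TCP position; "ee_rot": TCP orientation; "force": force on the tool from outside, world axes, zero at the start; "moment": the same for the moment, N m; "grip_width": finger opening in m.
Only numpy, scipy, OpenCV 4.12 (cv2) and the standard library are available. Lean on these libraries where they do the work, as an engineer would, in place of code of your own. Each camera call takes 0.05 s, during which the arm holds its last target.

### The job

Put one steel ball from the white tray into each of the three wells of the blue grinding block and leave the fourth ball in the tray. Then lift the ball mill's clear guard by its red bar and keep holding it 50 degrees open, so that a colleague can set the block in underneath with the guard still shielding her face; it has no stay and drops shut if let go, so finish with the bar still held in the gripper. Do not disturb the glassware and other things standing around.

Things in the scene. Friction and masses are not known exactly. Their poses are not given: they have to be found in the camera images.
- ball_a_center (a point): centre of steel grinding ball A, 25 mm diameter, 64 g, one of four alike; at the start each rests on the rim of a hole in the white tray, its centre about 9 mm above the tray's top. A ball rolls if put down on the bench
- ball_b_center (a point): centre of steel grinding ball B, 25 mm diameter, 64 g, one of four alike; at the start each rests on the rim of a hole in the white tray, its centre about 9 mm above the tray's top. A ball rolls if put down on the bench
- ball_c_center (a point): centre of steel grinding ball C, 25 mm diameter, 64 g, one of four alike; at the start each rests on the rim of a hole in the white tray, its centre about 9 mm above the tray's top. A ball rolls if put down on the bench
- ball_d_center (a point): centre of steel grinding ball D, 25 mm diameter, 64 g, one of four alike; at the start each rests on the rim of a hole in the white tray, its centre about 9 mm above the tray's top. A ball rolls if put down on the bench
- tray: white plastic ball tray, fixed, 126 x 126 mm, 20 mm high, with four holes of 16 mm at +-30 mm in its own x and y (60 mm apart); origin at the centre of its underside, z up. It and the block may trade places
- tray_mid (a point): centre of the tray's top face, 20 mm above the bench
- block: blue grinding block, 165 mm along its own x, 55 mm along y, 40 mm high, 1.4 kg, standing loose on the bench (it stays there and need not be moved); origin at the centre of its underside, z up; three round wells in a row along its x, 50 mm apart
- block_hole0 (a point): centre of the mouth of well 0 (50 mm to the block's -x), in the plane of the block's top, 40 mm above the bench; the well is 31 mm wide and 28 mm deep with a flat floor, so a ball lies just inside it, its top 3 mm below the block's top. A ball let go over the mouth falls in
- block_hole1 (a point): centre of the mouth of well 1 (in the middle), in the plane of the block's top, 40 mm above the bench; the well is 31 mm wide and 28 mm deep with a flat floor, so a ball lies just inside it, its top 3 mm below the block's top. A ball let go over the mouth falls in
- block_hole2 (a point): centre of the mouth of well 2 (50 mm to the block's +x), in the plane of the block's top, 40 mm above the bench; the well is 31 mm wide and 28 mm deep with a flat floor, so a ball lies just inside it, its top 3 mm below the block's top. A ball let go over the mouth falls in
- guard (a joint): opening angle of the mill's guard in rad: 0 shut (level), grows as the front edge is lifted, end stop at 1.40; 50 degrees is 0.873. Free hinge without spring or stay: the guard (about 0.6 kg) falls shut from any angle. At the bar some 2 to 4 N upward carry it
- guard_bar (a point): middle of the guard's red bar, round, 12 mm thick, 120 mm long, level along the mill's y, with a leg to the guard at each end; 42 mm ahead of the guard's front rim (36 mm gap for a finger), 143 mm above the bench when shut. Turns with the guard: x points to the hinge, z out of the guard's top. Pinched from above across the bar, a gripper can stay upright to 50 degrees while the bar turns in it
- mill_hinge (a point): middle of the guard's hinge line, fixed on the mill, 130 mm above the bench; the hinge runs along this point's y (level), its x points to the mill's back, away from the bar. With the guard open by q the bar lies 227 cos q - 13 sin q mm in front (-x) of this point and 227 sin q + 13 cos q mm above it
- mill: the ball mill, cream housing 280 mm along its x, 270 mm along y, 128 mm high, fixed; its front with panel and keys faces its own -x (towards the robot); origin at the centre of its underside. The guard covers the open chamber in its front part
- flask_blue: glass bottle with blue cap, 70 mm wide, 140 mm high, bystander; origin at the centre of its underside
- flask_purple: glass bottle with purple cap, 80 mm wide, 150 mm high, bystander; origin at the centre of its underside
- tip_box: white pipette tip box, 85 x 125 mm, 60 mm high, bystander; origin at the centre of its underside
- beaker: small clear plastic beaker, 66 mm wide at the rim, 85 mm high, bystander; origin at the centre of its underside
- petri: shut petri dish, 92 mm wide, 15 mm high, bystander; origin at the centre of its underside
- forceps: steel forceps lying flat along their own y, 125 mm long, 6 mm high, bystander; origin at the underside, near the middle
Mind the look-alikes: they are no part of the job. What is shaped like the part that bears ball_d_center but green or orange is not meant. What is shaped like the part that bears ball_c_center but green is not meant.

How it is judged:
By the outcome, as a careful person would: the job done as asked, in the order asked, and still so for the second after the job is handed in, while the arm keeps its last pose, push and grip.
It also fails if it takes over 64 s, if anything falls off the work surface, if the arm or the gripper's body presses on something with over 40 N, if the wrist force passes 120 N, or if a joint passes its speed limit or range.

## Working session

There is one attempt and no reset: what is moved stays moved. The work goes in short steps, Python scripts to look and compute and a shell command to move; the robot and the scene stay as the last step left them, time stands still between calls to the robot, and variables do not carry over. Pictures are saved under pics/ and viewed, and the job is handed in when it is done.

```bash
ls; mkdir -p pics; cat > h.py <<'E'
from bench import *
import numpy as np, cv2
def save(s,n,crop=None,f=1):
    im=cv2.cvtColor(s["pixels"],cv2.COLOR_RGB2BGR)
    if crop: l,t,r,b=crop; im=im[t:b,l:r]
    if f!=1: im=cv2.resize(im,None,fx=f,fy=f,interpolation=cv2.INTER_CUBIC)
    cv2.imwrite("pics/"+n+".png",im)
def ray(s,u,v):
    d=np.array([(u-s["cx"])/s["fx"],(v-s["cy"])/s["fy"],1]); return s["T"][:3,:3]@d, s["T"][:3,3]
def onz(s,u,v,z):
    d,o=ray(s,u,v); return o+d*(z-o[2])/d[2]
def dep(s,u,v):
    z=s["z_map"][int(round(v)),int(round(u))]; d,o=ray(s,u,v); return o+d*z
def proj(s,p):
    q=np.linalg.inv(s["T"])@np.append(p,1); return s["fx"]*q[0]/q[2]+s["cx"],s["fy"]*q[1]/q[2]+s["cy"]
E
python3 - <<'E'
from h import *
np.set_printoptions(precision=4,suppress=True)
for c in("top","side","wrist"):
    s=snapshot(c); save(s,c+"0",f=1.5); print(c,s["T"],s["fx"])
    np.save("/tmp/"+c+".npy",s,allow_pickle=True)
    for n in("ball_a_center","block_hole0","block","tray_mid","guard_bar","mill_hinge"):
        print(n,[(np.round(d["at"],1).tolist(),round(d["p"],2)) for d in mark_of(n,c)])
print(state())
E
```

```text
pics
top [[-0.0777 -0.9763  0.2022  0.3537]
 [-0.997   0.0767 -0.0126 -0.0822]
 [-0.0032 -0.2026 -0.9793  1.0668]
 [ 0.      0.      0.      1.    ]] 391.4579149507491
ball_a_center [([358.9, 229.5], 0.47)]
block_hole0 [([283.2, 196.0], 0.91), ([279.3, 231.5], 0.81), ([285.4, 212.0], 0.77), ([105.0, 135.5], 0.32)]
block [([354.1, 206.4], 0.75), ([279.8, 218.8], 0.63)]
tray_mid [([346.5, 220.1], 0.76)]
guard_bar [([96.8, 222.5], 0.87), ([137.7, 283.1], 0.54), ([345.2, 219.8], 0.52)]
mill_hinge [([105.0, 136.3], 0.61)]
side [[ 0.9281 -0.2147  0.3043  0.196 ]
 [-0.3724 -0.5233  0.7665 -0.9703]
 [-0.0053 -0.8246 -0.5656  0.7677]
 [ 0.      0.      0.      1.    ]] 473.24092124204594
ball_a_center [([254.6, 314.0], 0.65), ([151.4, 187.3], 0.38), ([258.7, 312.3], 0.23)]
block_hole0 [([245.5, 246.3], 0.84), ([225.5, 245.0], 0.68), ([264.7, 241.2], 0.57), ([185.0, 127.2], 0.44)]
block [([245.1, 256.6], 0.88), ([267.1, 239.7], 0.18)]
tray_mid [([261.7, 303.5], 0.83)]
guard_bar [([184.9, 125.3], 0.65)]
mill_hinge [([256.1, 117.2], 0.79), ([174.6, 300.5], 0.62)]
wrist [[ 0.2518 -0.928  -0.2745  0.2271]
 [-0.9678 -0.2411 -0.0726 -0.5868]
 [ 0.0012  0.2839 -0.9588  0.3738]
 [ 0.      0.      0.      1.    ]] 309.9348485334284
ball_a_center []
block_hole0 []
block []
tray_mid []
guard_bar []
mill_hinge []
{'clock': 1.05, 'joints': array([-1.335 ,  0.4231,  1.6299,  0.    ,  1.0886, -0.019 ]), 'qd': array([-0.0011,  0.0022,  0.001 ,  0.0015, -0.0018, -0.0005]), 'joint_torque': array([  0.0004, -55.7357, -28.2147,   0.0001,   0.0008,  -0.    ]), 'eef_pos': array([ 0.1575, -0.6048,  0.2533]), 'ee_rot': array([[ 0.252 , -0.9677,  0.    ],
       [-0.9677, -0.252 ,  0.    ],
       [-0.    , -0.    , -1.    ]]), 'force': array([ 0.1939, -0.0097, -0.5404]), 'moment': array([-0.0198, -0.0064,  0.0685]), 'grip_width': 0.08552160796697665}
```

View pics/top0.png

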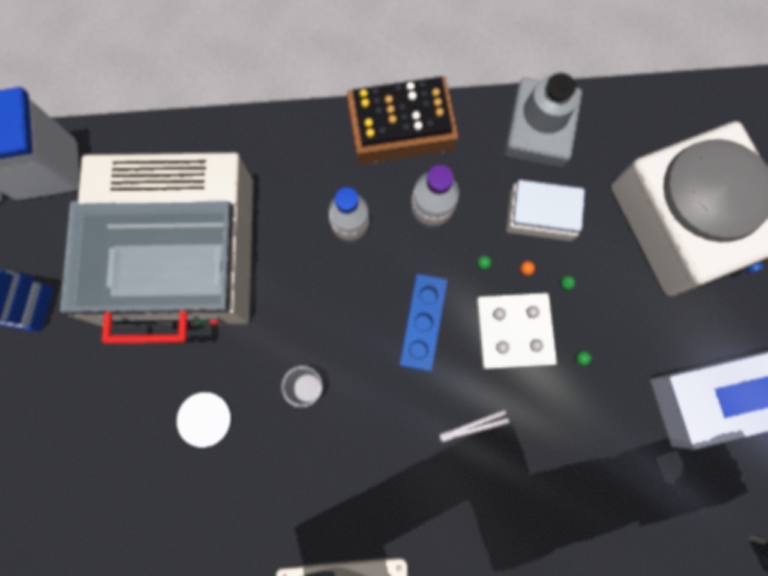

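View pics/side0.png

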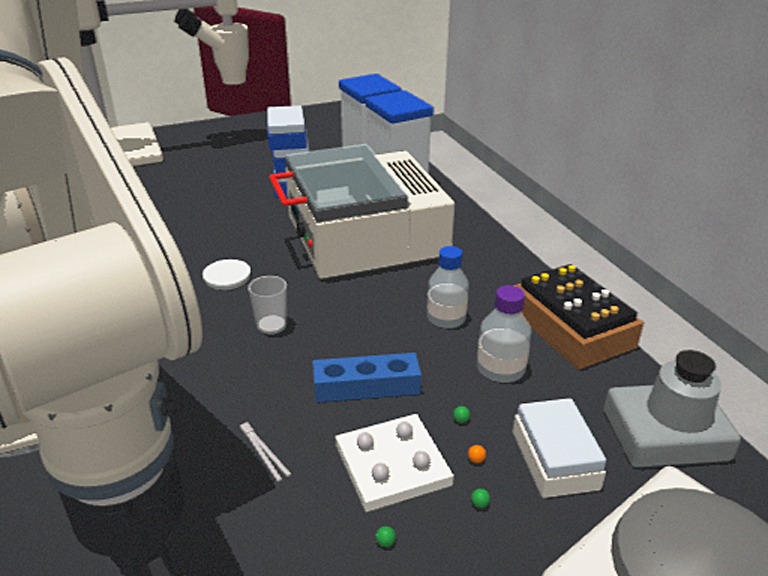

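The top picture shows four grey steel balls in the white tray (1.5x pixels (499,314), (533,312), (503,348), (537,346)). The green and orange balls lying loose beside it are the look-alikes. The blue block is at (424,323) and the red bar at (145,337). Next I'll measure all of these.

```bash
python3 - <<'E'
from h import *
np.set_printoptions(precision=4,suppress=True)
def pts(s,m):
    v,u=np.nonzero(m&(s["z_map"]>0)); z=s["z_map"][v,u]
    P=np.stack([(u-s["cx"])/s["fx"]*z,(v-s["cy"])/s["fy"]*z,z],1)
    return P@s["T"][:3,:3].T+s["T"][:3,3],u,v
for c in("top","side"):
    s=np.load("/tmp/"+c+".npy",allow_pickle=True).item()
    hsv=cv2.cvtColor(s["pixels"],cv2.COLOR_RGB2HSV).astype(int)
    H,S,V=hsv[...,0],hsv[...,1],hsv[...,2]
    P,u,v=pts(s,(S<60)&(V>60))
    # tray
    mk=(P[:,0]>.3)&(P[:,0]<.65)&(P[:,1]>-.45)&(P[:,1]<-.15)
    t=mk&(abs(P[:,2]-.02)<.004); Q=P[t]; print(c,"tray",len(Q),Q.mean(0),cv2.minAreaRect(Q[:,:2].astype(np.float32)))
    b=mk&(P[:,2]>.027)&(P[:,2]<.05)
    cr,lab=None,None
    im=np.zeros(s["z_map"].shape,np.uint8); im[v[b],u[b]]=1
    n,L,st,ce=cv2.connectedComponentsWithStats(im)
    for i in range(1,n):
        if st[i,4]>15:
            R,_,_=pts(s,L==i); print(" ball",ce[i],st[i,4],R.mean(0),R[:,2].max(), "ctr@.029",onz(s,*ce[i],.029))
    # block
    P,u,v=pts(s,(H>100)&(H<125)&(S>120)&(V>60))
    k=(abs(P[:,2]-.04)<.004)&(P[:,0]>.3)&(P[:,0]<.7)&(abs(P[:,1]+.15)<.2); Q=P[k]; print(" block",len(Q),Q[:,2].mean(),cv2.minAreaRect(Q[:,:2].astype(np.float32)))
    P,u,v=pts(s,((H<6)|(H>174))&(S>180)&(V>100))
    k=(P[:,2]>.1)&(P[:,2]<.2); Q=P[k]; print(" bar",len(Q),Q.mean(0),Q.min(0),Q.max(0),cv2.minAreaRect(Q[:,:2].astype(np.float32)),u[k].min(),u[k].max(),v[k].min(),v[k].max())
    for p in ([283.2,196.0],[279.3,231.5],[285.4,212.0],) if c=="top" else ([245.5,246.3],[225.5,245.0],[264.7,241.2]): print("hole",onz(s,*p,.04))
E
```

```text
top tray 1852 [ 0.4758 -0.3413  0.0203] ((0.5315191745758057, -0.35280099511146545), (0.14464525878429413, 0.25937801599502563), 78.53023529052734)
 ball [372.05  154.875] 40 [ 0.6463 -0.4356  0.0385] 0.049705046667160024 ctr@.029 [ 0.649  -0.4388  0.029 ]
 ball [332.7429 209.1857] 70 [ 0.5054 -0.3105  0.0378] 0.04587967799283166 ctr@.029 [ 0.5067 -0.3125  0.029 ]
 ball [355. 208.] 69 [ 0.5039 -0.3699  0.0377] 0.04593020720742369 ctr@.029 [ 0.5052 -0.3724  0.029 ]
 ball [334.8286 231.6143] 70 [ 0.4456 -0.3088  0.0378] 0.043932697084130945 ctr@.029 [ 0.4464 -0.3108  0.029 ]
 ball [357.5205 230.2466] 73 [ 0.4446 -0.3689  0.0372] 0.04298436943488082 ctr@.029 [ 0.4453 -0.3712  0.029 ]
 block 932 0.0403300534751591 ((0.5014663934707642, -0.17527428269386292), (0.05522868409752846, 0.16518034040927887), 74.60414123535156)
 bar 382 [0.5021 0.2749 0.1487] [0.4857 0.2094 0.1427] [0.538  0.3422 0.1557] ((0.5115594267845154, 0.2756403088569641), (0.13166694343090057, 0.04600299894809723), 86.78638458251953) 68 124 208 228
hole [ 0.5509 -0.1824  0.04  ]
hole [ 0.4571 -0.1632  0.04  ]
hole [ 0.50
[... 444 characters left out ...]
744731665331554 ctr@.029 [ 0.6526 -0.4315  0.029 ]
 ball [280.717  305.6321] 106 [ 0.5033 -0.3774  0.0353] 0.04276945389265285 ctr@.029 [ 0.506  -0.3723  0.029 ]
 ball [253.4911 313.6429] 112 [ 0.4439 -0.3763  0.0356] 0.04252800004164203 ctr@.029 [ 0.4462 -0.3709  0.029 ]
 block 864 0.03868507377393478 ((0.502470076084137, -0.1773010790348053), (0.061055269092321396, 0.16460584104061127), 74.71070098876953)
 bar 173 [0.5122 0.2939 0.1462] [0.4864 0.2042 0.138 ] [0.767  1.5229 0.1983] ((0.6238048672676086, 0.8631031513214111), (1.3358690738677979, 0.05978080630302429), 79.46896362304688) 162 204 6 136
hole [ 0.5029 -0.1849  0.04  ]
hole [ 0.4612 -0.1629  0.04  ]
hole [ 0.5519 -0.1851  0.04  ]
```

```bash
python3 - <<'E'
from h import *
np.set_printoptions(precision=3,suppress=True)
s=np.load("/tmp/top.npy",allow_pickle=True).item()
for p in [(480,267),(455,275),(470,240),(500,250),(448,290),(505,360),(205,258)]: print(p,dep(s,*p))
c=np.array([.502,-.176,.04]);a=np.deg2rad(-15.4);e=np.array([np.cos(a),np.sin(a),0]);n=np.array([-e[1],e[0],0])
for cn in("top","side"):
    s=np.load("/tmp/"+cn+".npy",allow_pickle=True).item()
    im=cv2.resize(cv2.cvtColor(s["pixels"],cv2.COLOR_RGB2BGR),None,fx=5,fy=5,interpolation=cv2.INTER_CUBIC)
    for k in(-.05,0,.05):
        q=np.array([proj(s,c+k*e+.0155*(np.cos(t)*e+np.sin(t)*n)) for t in np.linspace(0,6.28,40)])
        cv2.polylines(im,[np.int32((q+.5)*5)],True,(0,255,255))
    for x,y in[(.507,-.3125),(.5056,-.3723),(.4472,-.311),(.4457,-.371)]:
        u,v=proj(s,(x,y,.029)); r=.0125*s["fx"]/(np.linalg.inv(s["T"])@[x,y,.029,1])[2]
        cv2.circle(im,(int((u+.5)*5),int((v+.5)*5)),int(r*5),(0,0,255))
    u,v=proj(s,(.49,-.25,.03)); u,v=int(u*5),int(v*5)
    cv2.imwrite("pics/ov_%s.png"%cn,im[v-300:v+300,u-400:u+400])
E
```

```text
(480, 267) [ 0.327 -0.648  0.077]
(455, 275) [ 0.312 -0.582  0.079]
(470, 240) [ 0.398 -0.678  0.002]
(500, 250) [ 0.364 -0.708  0.075]
(448, 290) [ 0.273 -0.588  0.017]
(505, 360) [ 0.154 -0.555  0.263]
(205, 258) [0.405 0.039 0.008]
```

View pics/ov_top.png

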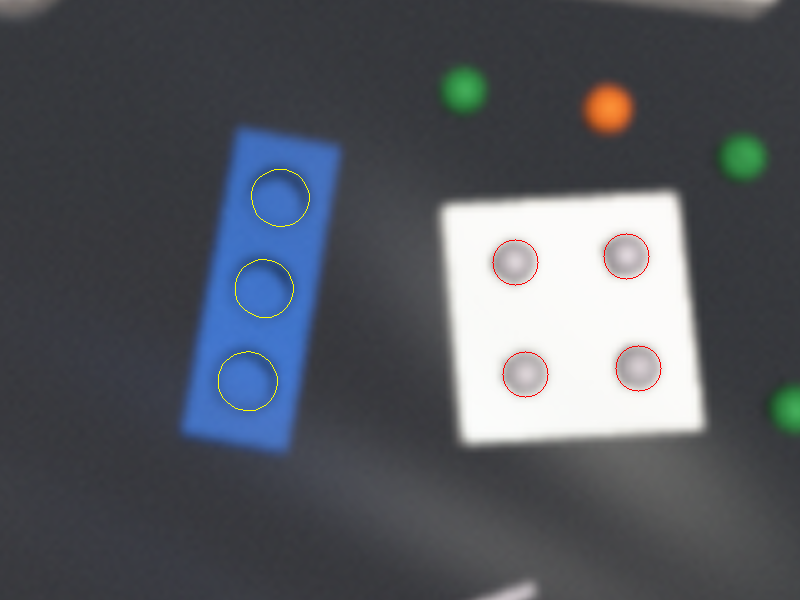

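View pics/ov_side.png

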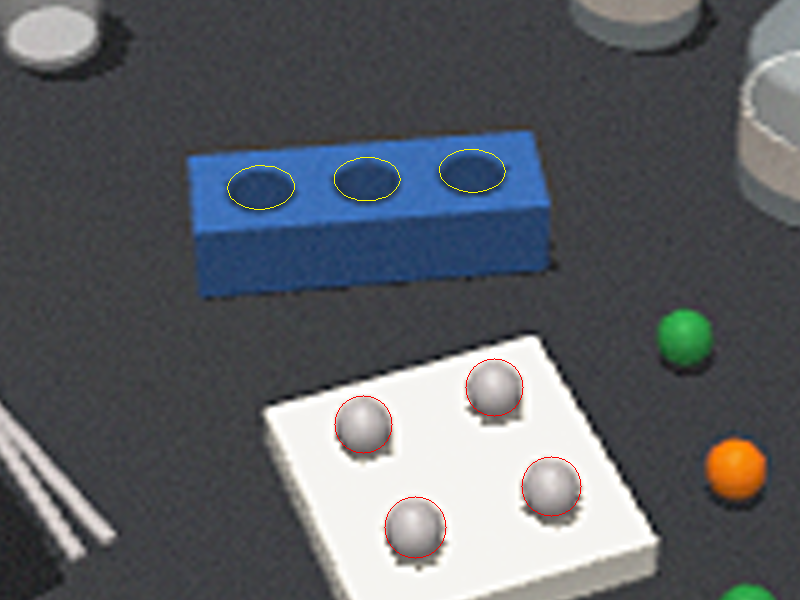

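The overlays fit. The four red circles lie on the steel balls and the yellow ones on the block's wells. I'm going for the ball at (0.507,-0.3125).

```bash
python3 -m jog '[{"dp":[0,-20,0],"twist":[0,0,0.128],"jaw":46},{"dp":[0,-20,0],"twist":[0,0,0.128],"jaw":46},{"dp":[-36,-40,0],"twist":[0,0,0],"jaw":46},{"dp":[-36,-40,0],"twist":[0,0,0],"jaw":46},{"dp":[-36,-40,0],"twist":[0,0,0],"jaw":46},{"dp":[-36,-40,0],"twist":[0,0,0],"jaw":46},{"dp":[-36,-40,10],"twist":[0,0,0],"jaw":46},{"dp":[-36,-40,20],"twist":[0,0,0],"jaw":46},{"dp":[-36,-40,30],"twist":[0,0,0],"jaw":46},{"dp":[-30,-30,40],"twist":[0,0,0],"jaw":46}]'
```

```text
clock: 2.05
eef_pos: [0.4857, -0.3506, 0.1732]
ee_rot: [[-0.022, -1.0, 0.011], [-1.0, 0.021, -0.013], [0.013, -0.011, -1.0]]
force: [0.5, 0.1, -0.6]
grip_width: 0.0461
```

```bash
cat >> h.py <<'E'
def need(x,y,z,yaw=-90):
    st=state(); R=st["ee_rot"]; a=np.deg2rad(yaw)
    G=np.array([[np.cos(a),np.sin(a),0],[np.sin(a),-np.cos(a),0],[0,0,-1]]).T
    G=np.array([[np.cos(a),np.sin(a),0],[np.sin(a),-np.cos(a),0],[0,0,-1.]])
    print(st["clock"],"pos",np.round(st["eef_pos"],4),"dp",np.round(R.T@(np.array([x,y,z])-st["eef_pos"])*1000,1),"twist",np.round(cv2.Rodrigues(R.T@G)[0].ravel(),4),"F",np.round(st["force"],1),"w",round(st["grip_width"]*1000,1),"j",np.round(st["joints"],2))
E
python3 -m jog '[{"dp":[-19,-10,30],"twist":[0,0,0],"jaw":46},{"dp":[-19,-10,30],"twist":[0,0,0],"jaw":46},{"dp":[0,0,5],"twist":[0,0,0],"jaw":46},{"dp":[0,0,0],"twist":[0,0,0],"jaw":46},{"dp":[0,0,0],"twist":[0,0,0],"jaw":46},{"dp":[0,0,0],"twist":[0,0,0],"jaw":46},{"dp":[0,0,0],"twist":[0,0,0],"jaw":46},{"dp":[0,0,0],"twist":[0,0,0],"jaw":46},{"dp":[0,0,0],"twist":[0,0,0],"jaw":46},{"dp":[0,0,0],"twist":[0,0,0],"jaw":46}]'
python3 -c "
from h import *
need(.507,-.3125,.045)"
```

```text
clock: 3.05
eef_pos: [0.5109, -0.3126, 0.1076]
ee_rot: [[-0.019, -1.0, 0.015], [-1.0, 0.019, -0.015], [0.015, -0.015, -1.0]]
force: [0.4, 0.1, 0.2]
grip_width: 0.0462
3.05 pos [ 0.5109 -0.3126  0.1076] dp [-1.   4.8 62.5] twist [-0.015  -0.015  -0.0189] F [0.4 0.1 0.2] w 46.2 j [-0.57  0.57  1.78 -0.01  0.76  1.03]
```

```bash
python3 -m jog '[{"dp":[-1,4.8,0],"twist":[-0.015,-0.015,-0.019],"jaw":46},{"dp":[0,0,0],"twist":[0,0,0],"jaw":46},{"dp":[0,0,15],"twist":[0,0,0],"jaw":46},{"dp":[0,0,15],"twist":[0,0,0],"jaw":46},{"dp":[0,0,15],"twist":[0,0,0],"jaw":46},{"dp":[0,0,7],"twist":[0,0,0],"jaw":46},{"dp":[0,0,4],"twist":[0,0,0],"jaw":46},{"dp":[0,0,0],"twist":[0,0,0],"jaw":46},{"dp":[0,0,0],"twist":[0,0,0],"jaw":46},{"dp":[0,0,0],"twist":[0,0,0],"jaw":46}]'
python3 -c "
from h import *
s=snapshot('wrist');save(s,'w1',f=1.5)
need(.507,-.3125,.045)"
```

```text
clock: 4.05
eef_pos: [0.5046, -0.3106, 0.0446]
ee_rot: [[0.002, -1.0, -0.004], [-1.0, -0.002, 0.003], [-0.003, 0.004, -1.0]]
force: [-0.1, 0.3, -0.7]
grip_width: 0.0458
4.1 pos [ 0.5047 -0.3107  0.0448] dp [ 1.8 -2.3 -0.3] twist [0.0039 0.003  0.002 ] F [ 0.4 -0.5 -0.4] w 45.6 j [-0.57  0.68  1.79  0.    0.68  1.  ]
```

View pics/w1.png

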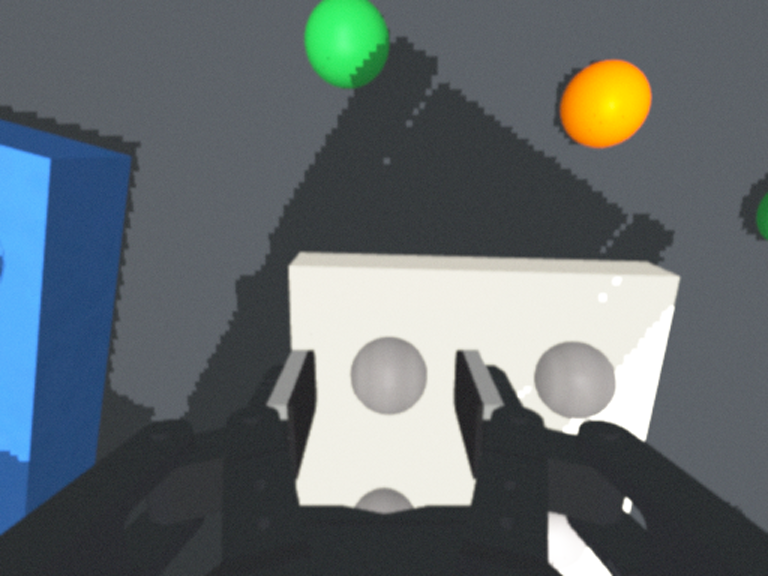

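The wrist view shows the steel ball (389,375) centred between the jaw tips. I need 2 mm more, then I'll close.

```bash
python3 -m jog '[{"dp":[2,-2.5,0],"twist":[0.004,0.003,0],"jaw":46},{"dp":[0,0,0],"twist":[0,0,0],"jaw":46},{"dp":[0,0,0],"twist":[0,0,0],"jaw":30},{"dp":[0,0,0],"twist":[0,0,0],"jaw":15},{"dp":[0,0,0],"twist":[0,0,0],"jaw":15},{"dp":[0,0,0],"twist":[0,0,0],"jaw":15},{"dp":[0,0,0],"twist":[0,0,0],"jaw":15},{"dp":[0,0,-10],"twist":[0,0,0],"jaw":15},{"dp":[0,0,-20],"twist":[0,0,0],"jaw":15},{"dp":[0,0,-25],"twist":[0,0,0],"jaw":15}]'
python3 -c "
from h import *
s=snapshot('wrist');save(s,'w2',f=1.5)
need(.5502,-.1893,.085)"
```

```text
clock: 5.1
eef_pos: [0.5059, -0.3112, 0.1007]
ee_rot: [[0.001, -1.0, -0.004], [-1.0, -0.001, 0.004], [-0.004, 0.004, -1.0]]
force: [0.4, -0.4, 0.2]
grip_width: 0.0212
5.15 pos [ 0.508  -0.3126  0.1051] dp [-123.2  -42.4   20.2] twist [-0.0015  0.0002  0.0014] F [ 1.  -0.5  2.7] w 21.3 j [-0.57  0.58  1.78  0.    0.78  1.  ]
```

View pics/w2.png

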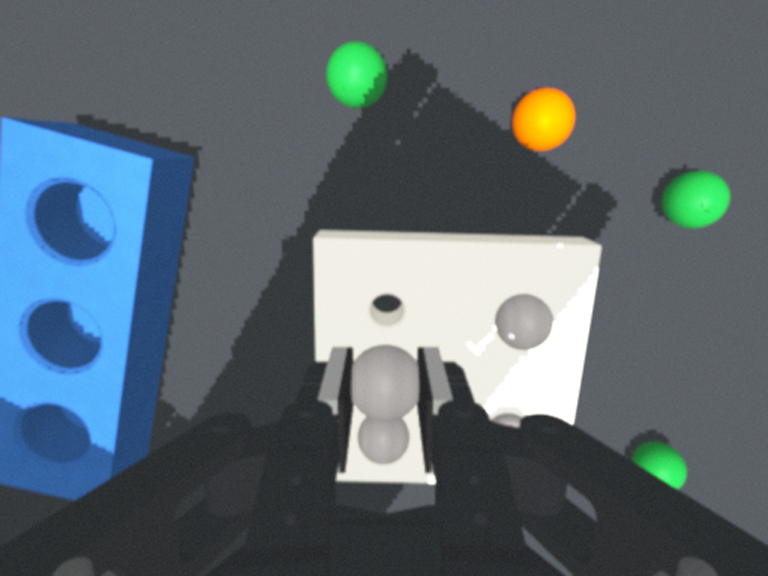

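```bash
python3 -c "
from h import *
s=snapshot('wrist');st=state()
m=s['z_map']
M=np.linalg.inv(np.vstack([np.c_[st['ee_rot'],st['eef_pos']],[0,0,0,1]]))@s['T']
for r in range(225,325,8):
    out=[]
    for u in (222,230,240,256,272,282,290):
        z=m[r,u]; P=M@np.array([(u-s['cx'])/s['fx']*z,(r-s['cy'])/s['fy']*z,z,1]); out.append(tuple(int(round(x*1000)) for x in P[:3]))
    print(r,out)
print(s['fx'],s['cx'],s['cy'])
"
```

```text
225 [(-24, 15, 84), (-19, 15, 83), (-12, 15, 85), (0, 15, 85), (11, 15, 85), (18, 15, 84), (24, 15, 84)]
233 [(-16, -11, 13), (-12, -11, 13), (-12, 21, 85), (0, -10, 14), (11, 21, 84), (12, -11, 14), (16, -11, 14)]
241 [(-15, -11, 5), (-12, -10, 5), (-8, -7, 12), (0, -9, 9), (8, -7, 12), (12, -10, 6), (15, -11, 5)]
249 [(-14, -10, -2), (-11, -10, -2), (-7, -4, 9), (0, -5, 8), (7, -4, 9), (11, -11, -3), (14, -11, -3)]
257 [(-14, -10, -9), (-11, -10, -9), (-7, -1, 8), (0, -2, 6), (7, -2, 7), (11, -8, -6), (14, -11, -9)]
265 [(-13, -11, -16), (-10, -8, -11), (-8, 3, 7), (0, 1, 4), (7, 3, 7), (11, -5, -6), (13, -11, -16)]
273 [(-13, -8, -17), (-10, -4, -11), (-8, 8, 9), (0, 5, 5), (8, 8, 8), (11, -2, -7), (13, -7, -16)]
281 [(-13, -7, -21), (-10, -2, -13), (-12, 53, 73), (0, 51, 69), (12, 60, 84), (11, 1, -9), (13, -7, -21)]
289 [(-12, -6, -25), (-10, 2, -13), (-11, 57, 68), (0, 55, 65), (12, 68, 84), (11, 4, -9), (12, -5, -23)]
297 [(-12, -3, -25), (-10, 5, -14), (-11, 61, 65), (0, 59, 63), (12, 75, 84), (11, 8, -10), (13, -1, -23)]
305 [(-12, 0, -26), (-10, 8, -15), (-13, 82, 84), (0, 66, 63), (12, 81, 83), (11, 10, -12), (13, 1, -24)]
313 [(-12, 3, -26), (-10, 11, -16), (-13, 89, 84), (0, 89, 84), (12, 89, 84), (20, 90, 84), (13, 4, -24)]
321 [(-13, 7, -26), (-23, 114, 105), (-14, 113, 104), (0, 113, 104), (14, 113, 104), (22, 113, 104), (13, 8, -25)]
309.9348485334284 256.3561166679199 190.89331041176348
```

```bash
python3 -c "
from h import *
s=snapshot('wrist');st=state()
m=s['z_map']
M=np.linalg.inv(np.vstack([np.c_[st['ee_rot'],st['eef_pos']],[0,0,0,1]]))@s['T']
for r in range(226,236):
    out=[]
    for u in (222,226,230,282,286,290):
        z=m[r,u]; P=M@np.array([(u-s['cx'])/s['fx']*z,(r-s['cy'])/s['fy']*z,z,1]); out.append(tuple(int(round(x*1000)) for x in P[:3]))
    print(r,out)
need(.5502,-.1893,.085)
"
```

```text
226 [(-24, 14, 84), (-21, 13, 82), (-18, 14, 83), (19, 14, 82), (22, 13, 81), (25, 14, 84)]
227 [(-23, 14, 82), (-21, 14, 82), (-18, 15, 84), (19, 15, 84), (22, 15, 82), (25, 15, 82)]
228 [(-24, 16, 83), (-21, 15, 82), (-18, 15, 82), (19, 16, 83), (22, 16, 83), (25, 15, 82)]
229 [(-24, 16, 83), (-21, 16, 83), (-18, 16, 83), (19, 16, 82), (22, 16, 82), (25, 16, 82)]
230 [(-24, 17, 83), (-21, 17, 84), (-18, 17, 82), (19, 17, 82), (22, 17, 83), (25, 17, 82)]
231 [(-16, -12, 16), (-14, -11, 17), (-12, -12, 16), (13, -12, 16), (15, -12, 15), (17, -12, 16)]
232 [(-16, -11, 16), (-14, -11, 15), (-12, -11, 15), (13, -12, 14), (15, -11, 15), (17, -12, 15)]
233 [(-16, -11, 14), (-14, -11, 14), (-12, -12, 13), (13, -12, 13), (15, -11, 14), (17, -12, 14)]
234 [(1, -72, -122), (-13, -12, 11), (-12, -11, 13), (13, -11, 13), (15, -12, 13), (17, -11, 13)]
235 [(-15, -12, 11), (-13, -12, 11), (-12, -12, 12), (13, -12, 11), (15, -12, 11), (17, -12, 10)]
5.25 pos [ 0.5076 -0.3123  0.1025] dp [-122.9  -42.8   17.6] twist [-0.0012  0.0004  0.0014] F [ 0.2 -0.1  0.3] w 21.0 j [-0.57  0.59  1.78  0.    0.78  1.  ]
```

```bash
python3 -m jog '[{"dp":[-30,-11,0],"twist":[0,0,0],"jaw":15},{"dp":[-30,-11,0],"twist":[0,0,0],"jaw":15},{"dp":[-30,-11,0],"twist":[0,0,0],"jaw":15},{"dp":[-30,-10,0],"twist":[0,0,0],"jaw":15},{"dp":[-2,0,8],"twist":[0,0,0],"jaw":15},{"dp":[0,0,8],"twist":[0,0,0],"jaw":15},{"dp":[0,0,0],"twist":[0,0,0],"jaw":15},{"dp":[0,0,0],"twist":[0,0,0],"jaw":15},{"dp":[0,0,0],"twist":[0,0,0],"jaw":15},{"dp":[0,0,0],"twist":[0,0,0],"jaw":15}]'
python3 -c "
from h import *
need(.5502,-.1893,.060)"
```

```text
clock: 6.25
eef_pos: [0.5478, -0.1896, 0.0805]
ee_rot: [[-0.004, -1.0, -0.005], [-1.0, 0.004, 0.001], [-0.001, 0.005, -1.0]]
force: [0.5, -0.7, -0.8]
grip_width: 0.0209
6.25 pos [ 0.5478 -0.1896  0.0805] dp [-0.2 -2.5 20.5] twist [ 0.0048  0.0014 -0.0042] F [ 0.5 -0.7 -0.8] w 20.9 j [-0.35  0.6   1.82 -0.    0.72  1.22]
```

```bash
python3 -m jog '[{"dp":[0,-4,0],"twist":[0.005,0,0],"jaw":15},{"dp":[0,0,0],"twist":[0,0,0],"jaw":15},{"dp":[0,0,7],"twist":[0,0,0],"jaw":15},{"dp":[0,0,7],"twist":[0,0,0],"jaw":15},{"dp":[0,0,4],"twist":[0,0,0],"jaw":15},{"dp":[0,0,2],"twist":[0,0,0],"jaw":15},{"dp":[0,0,0],"twist":[0,0,0],"jaw":15},{"dp":[0,0,0],"twist":[0,0,0],"jaw":15},{"dp":[0,0,0],"twist":[0,0,0],"jaw":15},{"dp":[0,0,0],"twist":[0,0,0],"jaw":15}]'
python3 -c "
from h import *
s=snapshot('wrist');save(s,'w3',f=1.5)
need(.5502,-.1893,.060)"
```

```text
clock: 7.25
eef_pos: [0.5532, -0.1911, 0.0623]
ee_rot: [[-0.005, -1.0, 0.003], [-1.0, 0.005, -0.0], [0.0, -0.003, -1.0]]
force: [-1.1, 0.7, 5.9]
grip_width: 0.0209
7.3 pos [ 0.5532 -0.1911  0.0623] dp [-1.8  3.   2.3] twist [-0.0032 -0.     -0.0052] F [-0.4  0.7  4.6] w 21.0 j [-0.35  0.64  1.81  0.    0.69  1.22]
```

View pics/w3.png

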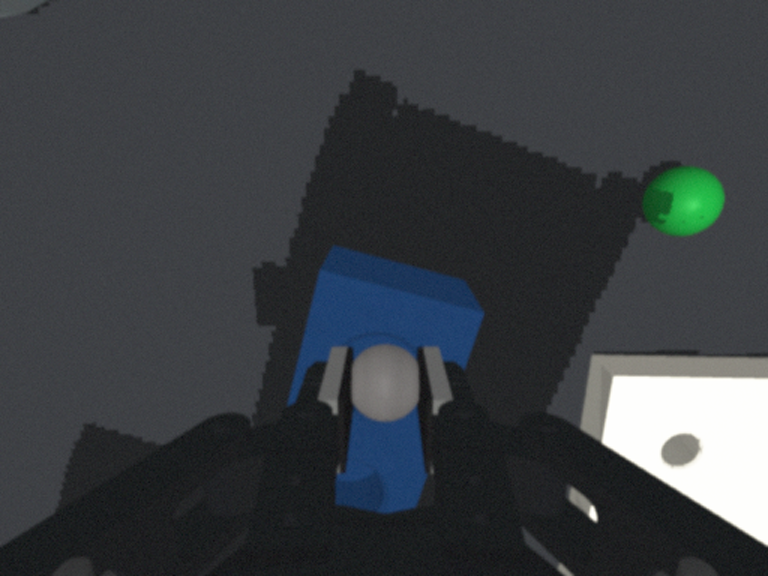

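```bash
python3 -m jog '[{"dp":[-1.8,1.5,-2],"twist":[0,0,0],"jaw":15},{"dp":[0,0,0],"twist":[0,0,0],"jaw":15},{"dp":[0,0,0],"twist":[0,0,0],"jaw":15},{"dp":[0,0,0],"twist":[0,0,0],"jaw":15},{"dp":[0,0,1],"twist":[0,0,0],"jaw":15},{"dp":[0,0,1],"twist":[0,0,0],"jaw":15},{"dp":[0,0,0],"twist":[0,0,0],"jaw":15},{"dp":[0,0,0],"twist":[0,0,0],"jaw":15},{"dp":[0,0,0],"twist":[0,0,0],"jaw":15},{"dp":[0,0,0],"twist":[0,0,0],"jaw":15}]'
python3 -c "
from h import *
s=snapshot('wrist');save(s,'w4',(150,180,350,340),4)
need(.5502,-.1893,.060)"
```

```text
clock: 8.3
eef_pos: [0.5512, -0.1889, 0.0623]
ee_rot: [[-0.005, -1.0, 0.002], [-1.0, 0.005, 0.0], [-0.0, -0.002, -1.0]]
force: [0.3, 0.2, 1.4]
grip_width: 0.0211
8.35 pos [ 0.5512 -0.1889  0.0623] dp [0.4 1.  2.3] twist [-0.002   0.0005 -0.0051] F [ 0.1 -0.1  0.9] w 21.0 j [-0.35  0.64  1.82  0.    0.69  1.22]
```

View pics/w4.png

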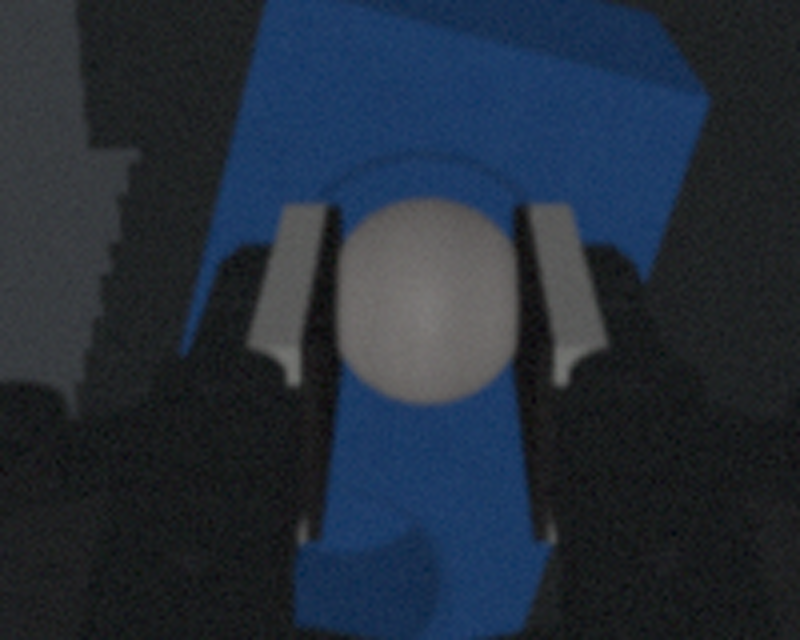

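The ball sits in the mouth of the well with about 1 N on it. Releasing it, then going to the ball at (0.5056,-0.3723).

```bash
python3 -m jog '[{"dp":[0,0,0],"twist":[0,0,0],"jaw":46},{"dp":[0,0,0],"twist":[0,0,0],"jaw":46},{"dp":[0,0,-10],"twist":[0,0,0],"jaw":46},{"dp":[0,0,-20],"twist":[0,0,0],"jaw":46},{"dp":[40,10,-15],"twist":[0,0,0],"jaw":46},{"dp":[45,12,0],"twist":[0,0,0],"jaw":46},{"dp":[45,12,0],"twist":[0,0,0],"jaw":46},{"dp":[45,10,0],"twist":[0,0,0],"jaw":46},{"dp":[5,0,0],"twist":[0,0,0],"jaw":46},{"dp":[0,0,0],"twist":[0,0,0],"jaw":46}]'
python3 -c "
from h import *
s=snapshot('wrist');save(s,'w5',f=1.5)
need(.5056,-.3723,.040)"
```

```text
clock: 9.35
eef_pos: [0.5068, -0.3752, 0.1144]
ee_rot: [[-0.002, -1.0, 0.006], [-1.0, 0.001, -0.003], [0.003, -0.006, -1.0]]
force: [-0.2, 0.4, -0.6]
grip_width: 0.0461
9.4 pos [ 0.5069 -0.3748  0.1144] dp [-2.7  1.8 74.4] twist [-0.0059 -0.0035 -0.0007] F [-0.4 -0.5 -0.5] w 46.0 j [-0.66  0.6   1.7   0.    0.83  0.91]
```

View pics/w5.png

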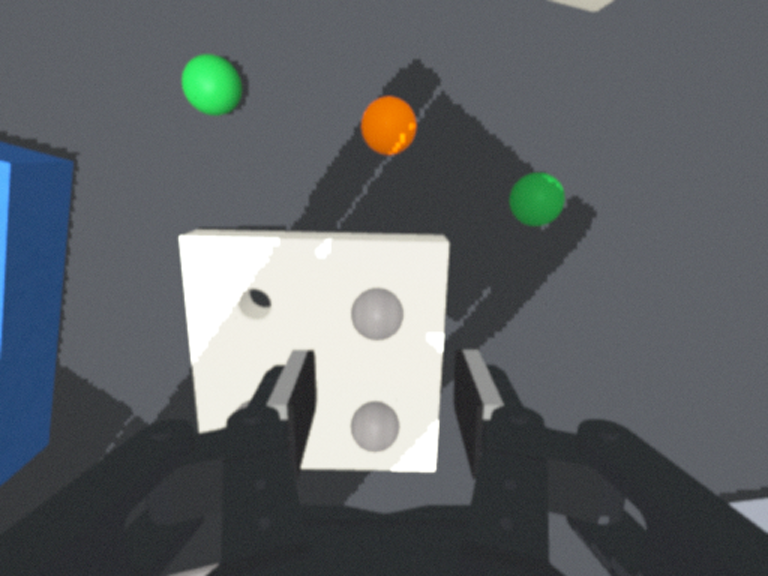

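```bash
python3 -m jog '[{"dp":[-2.7,2,15],"twist":[-0.006,-0.0035,0],"jaw":46},{"dp":[0,0,18],"twist":[0,0,0],"jaw":46},{"dp":[0,0,18],"twist":[0,0,0],"jaw":46},{"dp":[0,0,14],"twist":[0,0,0],"jaw":46},{"dp":[0,0,6],"twist":[0,0,0],"jaw":46},{"dp":[0,0,2],"twist":[0,0,0],"jaw":46},{"dp":[0,0,0],"twist":[0,0,0],"jaw":46},{"dp":[0,0,0],"twist":[0,0,0],"jaw":46},{"dp":[0,0,0],"twist":[0,0,0],"jaw":46},{"dp":[0,0,0],"twist":[0,0,0],"jaw":46}]'
python3 -c "
from h import *
need(.5056,-.3723,.040)"
```

```text
clock: 10.4
eef_pos: [0.5072, -0.363, 0.0404]
ee_rot: [[0.011, -1.0, -0.003], [-1.0, -0.011, 0.001], [-0.001, 0.003, -1.0]]
force: [0.7, -0.2, 0.3]
grip_width: 0.046
10.4 pos [ 0.5072 -0.363   0.0404] dp [9.3 1.7 0.4] twist [0.0034 0.0008 0.0109] F [ 0.7 -0.2  0.3] w 46.0 j [-0.64  0.71  1.72 -0.    0.71  0.92]
```

```bash
python3 -m jog '[{"dp":[9.3,1.7,0],"twist":[0.003,0,0.01],"jaw":46},{"dp":[0,0,0],"twist":[0,0,0],"jaw":46},{"dp":[0,0,0],"twist":[0,0,0],"jaw":46},{"dp":[0,0,0],"twist":[0,0,0],"jaw":35},{"dp":[0,0,0],"twist":[0,0,0],"jaw":15},{"dp":[0,0,0],"twist":[0,0,0],"jaw":15},{"dp":[0,0,0],"twist":[0,0,0],"jaw":15},{"dp":[0,0,0],"twist":[0,0,0],"jaw":15},{"dp":[0,0,0],"twist":[0,0,0],"jaw":15},{"dp":[0,0,0],"twist":[0,0,0],"jaw":15}]'
python3 -c "
from h import *
s=snapshot('wrist');save(s,'w6',f=1.5)
need(.502,-.176,.1)"
```

```text
clock: 11.4
eef_pos: [0.5068, -0.3728, 0.0429]
ee_rot: [[-0.002, -1.0, 0.002], [-1.0, 0.002, 0.002], [-0.002, -0.002, -1.0]]
force: [-0.4, 1.2, 3.3]
grip_width: 0.022
11.45 pos [ 0.5068 -0.3728  0.043 ] dp [-196.9    5.   -56.6] twist [-0.0018  0.0021 -0.0019] F [0.5 1.  1.8] w 21.6 j [-0.65  0.71  1.71  0.    0.72  0.92]
```

View pics/w6.png

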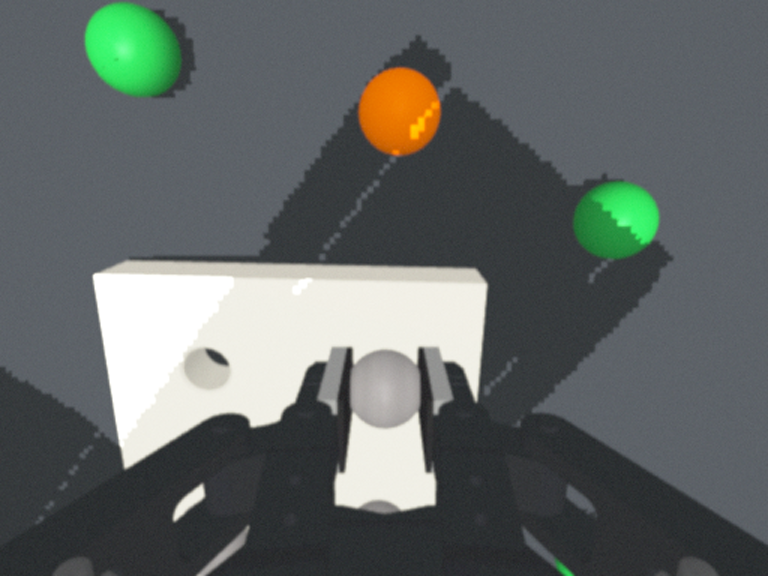

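```bash
python3 -m jog '[{"dp":[0,0,-20],"twist":[0,0,0],"jaw":15},{"dp":[0,0,-25],"twist":[0,0,0],"jaw":15},{"dp":[-35,0,-12],"twist":[0,0,0],"jaw":15},{"dp":[-45,2,0],"twist":[0,0,0],"jaw":15},{"dp":[-45,2,0],"twist":[0,0,0],"jaw":15},{"dp":[-45,0,0],"twist":[0,0,0],"jaw":15},{"dp":[-22,0,0],"twist":[0,0,0],"jaw":15},{"dp":[0,0,0],"twist":[0,0,0],"jaw":15},{"dp":[0,0,0],"twist":[0,0,0],"jaw":15},{"dp":[0,0,0],"twist":[0,0,0],"jaw":15}]'
python3 -c "
from h import *
s=snapshot('top');save(s,'t5',(230,130,410,265),4)
need(.5032,-.1755,.062)"
```

```text
clock: 12.45
eef_pos: [0.502, -0.1775, 0.0999]
ee_rot: [[-0.005, -1.0, 0.001], [-1.0, 0.005, 0.001], [-0.001, -0.001, -1.0]]
force: [0.3, -0.3, -0.6]
grip_width: 0.0213
12.5 pos [ 0.5021 -0.1778  0.0999] dp [-2.2 -1.1 37.9] twist [-0.0014  0.0008 -0.005 ] F [-0.8 -0.4 -0.4] w 21.3 j [-0.36  0.52  1.92  0.    0.7   1.21]
```

View pics/t5.png

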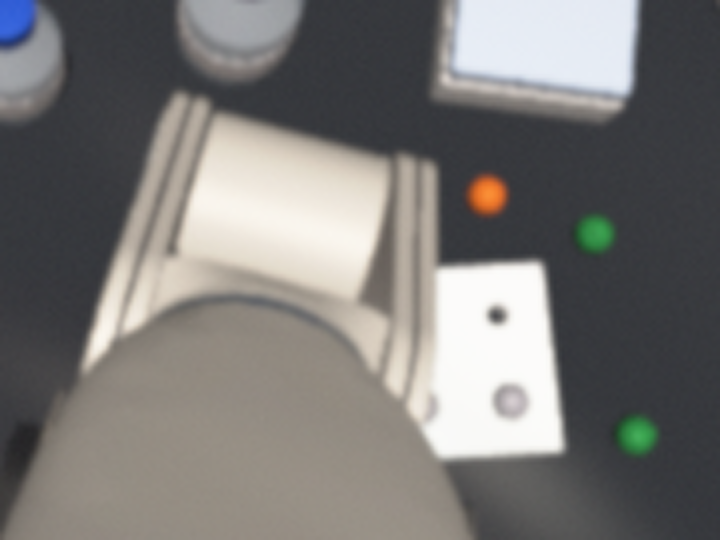

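```bash
python3 -m jog '[{"dp":[-2.2,-1.1,5],"twist":[0,0,0],"jaw":15},{"dp":[0,0,12],"twist":[0,0,0],"jaw":15},{"dp":[0,0,10],"twist":[0,0,0],"jaw":15},{"dp":[0,0,5],"twist":[0,0,0],"jaw":15},{"dp":[0,0,2],"twist":[0,0,0],"jaw":15},{"dp":[0,0,0],"twist":[0,0,0],"jaw":15},{"dp":[0,0,0],"twist":[0,0,0],"jaw":15},{"dp":[0,0,0],"twist":[0,0,0],"jaw":15},{"dp":[0,0,0],"twist":[0,0,0],"jaw":15},{"dp":[0,0,0],"twist":[0,0,0],"jaw":15}]'
python3 -c "
from h import *
s=snapshot('wrist');save(s,'w7',(150,140,350,340),3)
need(.5032,-.1755,.062)"
```

```text
clock: 13.5
eef_pos: [0.5033, -0.1785, 0.0623]
ee_rot: [[-0.01, -1.0, 0.001], [-1.0, 0.01, 0.001], [-0.001, -0.001, -1.0]]
force: [-0.9, 0.2, -0.4]
grip_width: 0.0215
13.55 pos [ 0.5033 -0.1786  0.0623] dp [-3.1  0.1  0.3] twist [-0.0009  0.0009 -0.0097] F [ 0.7 -0.2  0.6] w 21.8 j [-0.36  0.59  1.93  0.    0.62  1.22]
```

View pics/w7.png

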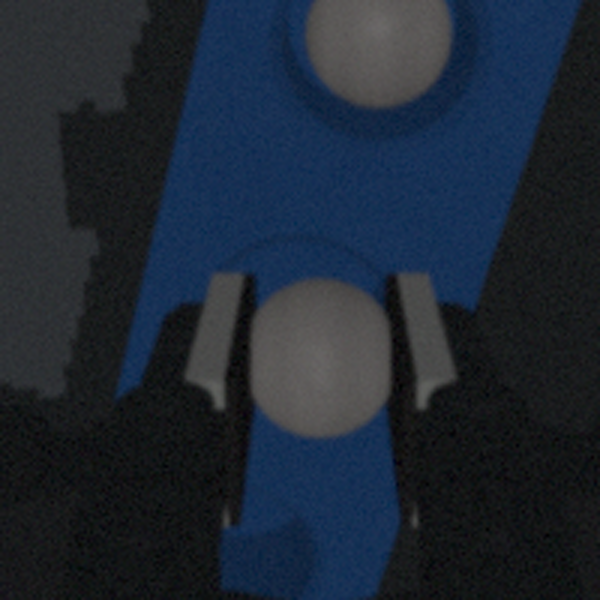

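The first ball lies in its well (pixel (377,40)). The held ball is about 3 mm right of the mouth of the middle well, so I'll correct and release.

```bash
python3 -m jog '[{"dp":[-3.3,0,0],"twist":[0,0,-0.01],"jaw":15},{"dp":[0,0,0],"twist":[0,0,0],"jaw":15},{"dp":[0,0,0],"twist":[0,0,0],"jaw":15},{"dp":[0,0,0],"twist":[0,0,0],"jaw":46},{"dp":[0,0,0],"twist":[0,0,0],"jaw":46},{"dp":[0,0,0],"twist":[0,0,0],"jaw":46},{"dp":[0,0,-12],"twist":[0,0,0],"jaw":46},{"dp":[0,0,-20],"twist":[0,0,0],"jaw":46},{"dp":[20,8,-15],"twist":[0,0,0],"jaw":46},{"dp":[30,12,0],"twist":[0,0,0],"jaw":46}]'
python3 -m jog '[{"dp":[35,15,0],"twist":[0,0,0],"jaw":46},{"dp":[30,15,0],"twist":[0,0,0],"jaw":46},{"dp":[10,5,0],"twist":[0,0,0],"jaw":46},{"dp":[0,0,0],"twist":[0,0,0],"jaw":46},{"dp":[0,0,0],"twist":[0,0,0],"jaw":46},{"dp":[0,0,0],"twist":[0,0,0],"jaw":46},{"dp":[0,0,0],"twist":[0,0,0],"jaw":46},{"dp":[0,0,0],"twist":[0,0,0],"jaw":46},{"dp":[0,0,0],"twist":[0,0,0],"jaw":46},{"dp":[0,0,0],"twist":[0,0,0],"jaw":46}]'
python3 -c "
from h import *
s=snapshot('wrist');save(s,'w8',f=1.5)
need(.448,-.311,.0415)"
```

```text
clock: 14.55
eef_pos: [0.4842, -0.2238, 0.1125]
ee_rot: [[0.006, -1.0, 0.001], [-1.0, -0.006, 0.001], [-0.001, -0.001, -1.0]]
force: [0.6, -0.2, 0.6]
grip_width: 0.0462
clock: 15.55
eef_pos: [0.4508, -0.3006, 0.1174]
ee_rot: [[0.008, -1.0, 0.006], [-1.0, -0.008, -0.002], [0.002, -0.006, -1.0]]
force: [0.5, -0.2, -0.1]
grip_width: 0.0459
15.6 pos [ 0.4508 -0.3006  0.1174] dp [10.2  3.3 75.9] twist [-0.0056 -0.0016  0.008 ] F [-0.1 -0.1 -0.4] w 46.0 j [-0.61  0.5   1.9   0.    0.74  0.95]
```

View pics/w8.png

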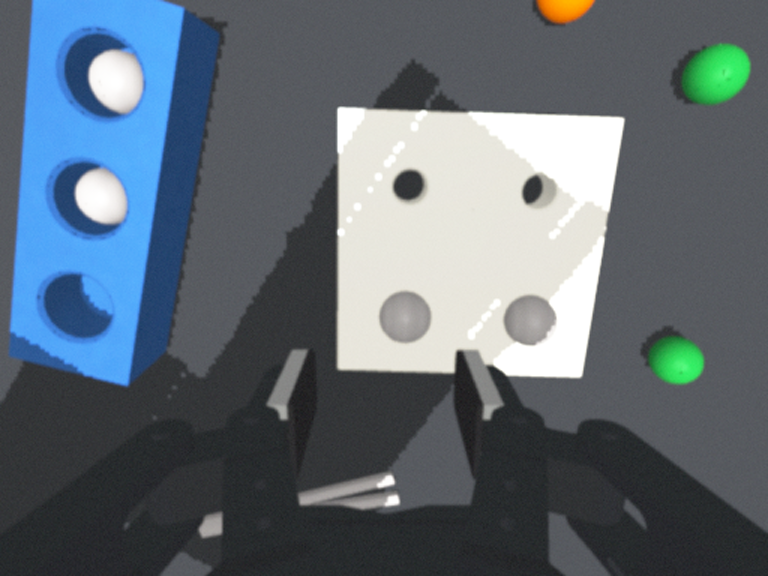

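Two balls are seated in the block at (115,80) and (101,196). Now the third.

```bash
python3 -m jog '[{"dp":[10.2,3,10],"twist":[-0.0056,-0.0016,0.008],"jaw":46},{"dp":[0,0,18],"twist":[0,0,0],"jaw":46},{"dp":[0,0,18],"twist":[0,0,0],"jaw":46},{"dp":[0,0,17],"twist":[0,0,0],"jaw":46},{"dp":[0,0,7],"twist":[0,0,0],"jaw":46},{"dp":[0,0,3],"twist":[0,0,0],"jaw":46},{"dp":[0,0,0],"twist":[0,0,0],"jaw":46},{"dp":[0,0,0],"twist":[0,0,0],"jaw":46},{"dp":[0,0,0],"twist":[0,0,0],"jaw":46},{"dp":[0,0,0],"twist":[0,0,0],"jaw":46}]'
python3 -c "
from h import *
need(.448,-.311,.0415)"
```

```text
clock: 16.6
eef_pos: [0.4481, -0.3157, 0.0407]
ee_rot: [[-0.003, -1.0, 0.001], [-1.0, 0.003, -0.002], [0.002, -0.001, -1.0]]
force: [-1.1, -1.3, -0.7]
grip_width: 0.0458
16.6 pos [ 0.4481 -0.3157  0.0407] dp [-4.7  0.1 -0.8] twist [-0.0013 -0.0021 -0.0031] F [-1.1 -1.3 -0.7] w 45.8 j [-0.64  0.64  1.9  -0.    0.6   0.94]
```

```bash
python3 -m jog '[{"dp":[-4.7,0,-1],"twist":[0,0,0],"jaw":46},{"dp":[0,0,0],"twist":[0,0,0],"jaw":46},{"dp":[0,0,0],"twist":[0,0,0],"jaw":35},{"dp":[0,0,0],"twist":[0,0,0],"jaw":15},{"dp":[0,0,0],"twist":[0,0,0],"jaw":15},{"dp":[0,0,0],"twist":[0,0,0],"jaw":15},{"dp":[0,0,0],"twist":[0,0,0],"jaw":15},{"dp":[0,0,-10],"twist":[0,0,0],"jaw":15},{"dp":[0,0,-25],"twist":[0,0,0],"jaw":15},{"dp":[0,0,-25],"twist":[0,0,0],"jaw":15}]'
python3 -c "
from h import *
need(.4546,-.162,.062)"
```

```text
clock: 17.6
eef_pos: [0.4463, -0.3091, 0.1019]
ee_rot: [[-0.003, -1.0, -0.004], [-1.0, 0.003, 0.002], [-0.002, 0.004, -1.0]]
force: [0.2, 0.3, -1.0]
grip_width: 0.0216
17.6 pos [ 0.4463 -0.3091  0.1019] dp [-147.    -8.1   40.1] twist [ 0.0039  0.0015 -0.0028] F [ 0.2  0.3 -1. ] w 21.6 j [-0.63  0.53  1.9  -0.    0.72  0.95]
```

```bash
python3 -m jog '[{"dp":[-38,-2,0],"twist":[0,0,0],"jaw":15},{"dp":[-38,-2,0],"twist":[0,0,0],"jaw":15},{"dp":[-38,-2,0],"twist":[0,0,0],"jaw":15},{"dp":[-30,-1,0],"twist":[0,0,0],"jaw":15},{"dp":[-5,0,0],"twist":[0,0,0],"jaw":15},{"dp":[0,0,0],"twist":[0,0,0],"jaw":15},{"dp":[0,0,0],"twist":[0,0,0],"jaw":15},{"dp":[0,0,0],"twist":[0,0,0],"jaw":15},{"dp":[0,0,0],"twist":[0,0,0],"jaw":15},{"dp":[0,0,0],"twist":[0,0,0],"jaw":15}]'
python3 -c "
from h import *
need(.4546,-.162,.062)"
```

```text
clock: 18.6
eef_pos: [0.4583, -0.1623, 0.1095]
ee_rot: [[-0.008, -1.0, 0.009], [-1.0, 0.008, -0.007], [0.007, -0.009, -1.0]]
force: [-0.6, 0.1, -0.4]
grip_width: 0.0217
18.6 pos [ 0.4583 -0.1623  0.1095] dp [-0.6  4.1 47.5] twist [-0.0094 -0.0067 -0.0083] F [-0.6  0.1 -0.4] w 21.7 j [-0.36  0.45  2.03 -0.    0.65  1.22]
```

```bash
python3 -m jog '[{"dp":[-0.6,4,5],"twist":[-0.009,-0.007,-0.008],"jaw":15},{"dp":[0,0,12],"twist":[0,0,0],"jaw":15},{"dp":[0,0,12],"twist":[0,0,0],"jaw":15},{"dp":[0,0,10],"twist":[0,0,0],"jaw":15},{"dp":[0,0,4],"twist":[0,0,0],"jaw":15},{"dp":[0,0,1],"twist":[0,0,0],"jaw":15},{"dp":[0,0,0],"twist":[0,0,0],"jaw":15},{"dp":[0,0,0],"twist":[0,0,0],"jaw":15},{"dp":[0,0,0],"twist":[0,0,0],"jaw":15},{"dp":[0,0,0],"twist":[0,0,0],"jaw":15}]'
python3 -c "
from h import *
s=snapshot('wrist');save(s,'w9',(150,140,350,340),3)
need(.4546,-.162,.062)"
```

```text
clock: 19.6
eef_pos: [0.4538, -0.1628, 0.0623]
ee_rot: [[-0.001, -1.0, -0.002], [-1.0, 0.001, 0.001], [-0.001, 0.002, -1.0]]
force: [-1.0, -0.4, 5.0]
grip_width: 0.0215
19.65 pos [ 0.4537 -0.1628  0.0623] dp [-0.8 -0.9  0.3] twist [ 0.0021  0.0009 -0.0006] F [-1.9 -0.4  4.1] w 21.5 j [-0.37  0.55  2.04  0.    0.56  1.2 ]
```

View pics/w9.png

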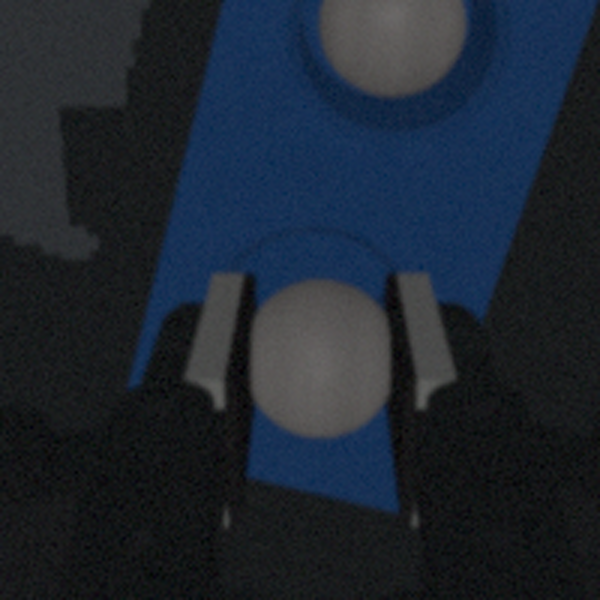

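```bash
python3 -m jog '[{"dp":[-1.2,-2.5,-1],"twist":[0,0,0],"jaw":15},{"dp":[0,0,0],"twist":[0,0,0],"jaw":15},{"dp":[0,0,0],"twist":[0,0,0],"jaw":15},{"dp":[0,0,0],"twist":[0,0,0],"jaw":46},{"dp":[0,0,0],"twist":[0,0,0],"jaw":46},{"dp":[0,0,0],"twist":[0,0,0],"jaw":46},{"dp":[0,0,-12],"twist":[0,0,0],"jaw":46},{"dp":[0,0,-25],"twist":[0,0,0],"jaw":46},{"dp":[0,0,-40],"twist":[0,0,0],"jaw":46},{"dp":[0,0,-40],"twist":[0,0,0],"jaw":46}]'
python3 -c "
from h import *
s=snapshot('wrist');save(s,'w10',f=1.5)
need(.485,.275,.26,-3)"
```

```text
clock: 20.65
eef_pos: [0.4535, -0.1601, 0.1801]
ee_rot: [[-0.001, -1.0, -0.013], [-1.0, 0.001, 0.006], [-0.006, 0.013, -1.0]]
force: [1.3, 0.6, -0.4]
grip_width: 0.0458
20.7 pos [ 0.4567 -0.1613  0.1861] dp [-436.5  -27.7  -73.1] twist [ 0.002   0.0053 -1.519 ] F [ 2.2 -1.5  4.8] w 45.7 j [-0.36  0.32  1.98  0.    0.84  1.21]
```

View pics/w10.png

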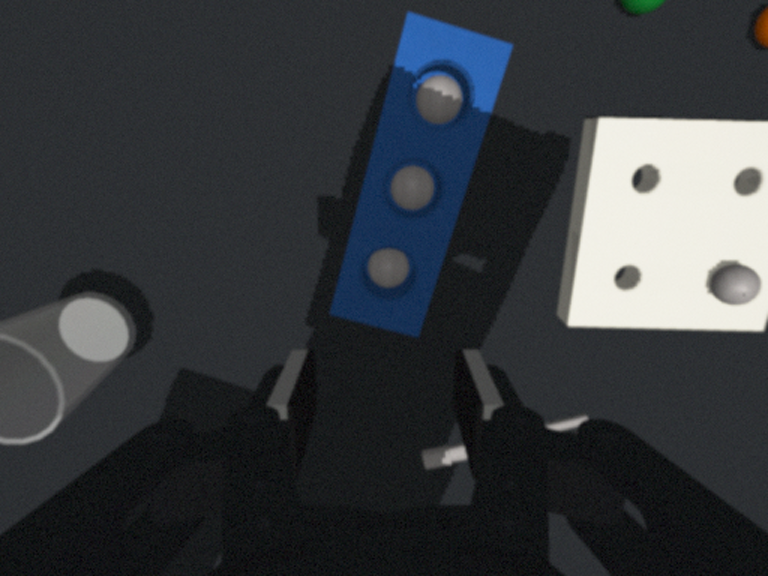

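All three wells now hold a ball (410-440, 100-270), and the fourth is still in the tray at (736,284). Next I go up and across to the bar while turning the tool.

```bash
python3 -m jog '[{"dp":[-10,0,-40],"twist":[0,0,-0.15],"jaw":46},{"dp":[-30,-5,-30],"twist":[0,0,-0.15],"jaw":46},{"dp":[-38,-12,-5],"twist":[0,0,-0.15],"jaw":46},{"dp":[-36,-17,0],"twist":[0,0,-0.15],"jaw":46},{"dp":[-33,-22,0],"twist":[0,0,-0.15],"jaw":46},{"dp":[-29,-27,0],"twist":[0,0,-0.15],"jaw":46},{"dp":[-25,-31,0],"twist":[0,0,-0.15],"jaw":46},{"dp":[-20,-35,0],"twist":[0,0,-0.15],"jaw":46},{"dp":[-14,-37,0],"twist":[0,0,-0.15],"jaw":46},{"dp":[-9,-39,0],"twist":[0,0,-0.15],"jaw":46}]'
python3 -c "
from h import *
need(.485,.275,.26,-3)"
```

```text
clock: 21.7
eef_pos: [0.4553, 0.2061, 0.277]
ee_rot: [[0.998, -0.066, 0.015], [-0.066, -0.998, 0.001], [0.015, -0.002, -1.0]]
force: [0.4, 0.3, -0.6]
grip_width: 0.0457
21.7 pos [0.4553 0.2061 0.277 ] dp [ 24.8 -70.6  17.5] twist [-0.0022 -0.0154 -0.0134] F [ 0.4  0.3 -0.6] w 45.7 j [ 0.4   0.2   1.89 -0.01  1.04  0.47]
```

```bash
python3 -m jog '[{"dp":[8,-30,0],"twist":[0,-0.015,-0.013],"jaw":32},{"dp":[8,-30,5],"twist":[0,0,0],"jaw":32},{"dp":[8,-10,10],"twist":[0,0,0],"jaw":32},{"dp":[0,0,10],"twist":[0,0,0],"jaw":32},{"dp":[0,0,0],"twist":[0,0,0],"jaw":32},{"dp":[0,0,0],"twist":[0,0,0],"jaw":32},{"dp":[0,0,0],"twist":[0,0,0],"jaw":32},{"dp":[0,0,0],"twist":[0,0,0],"jaw":32},{"dp":[0,0,0],"twist":[0,0,0],"jaw":32},{"dp":[0,0,0],"twist":[0,0,0],"jaw":32}]'
python3 - <<'E'
from h import *
s=snapshot('wrist');save(s,'w11',f=1.5)
need(.485,.275,.26,-3)
np.save("/tmp/w.npy",s,allow_pickle=True)
def pts(s,m):
    v,u=np.nonzero(m&(s["z_map"]>0)); z=s["z_map"][v,u]
    P=np.stack([(u-s["cx"])/s["fx"]*z,(v-s["cy"])/s["fy"]*z,z],1)
    return P@s["T"][:3,:3].T+s["T"][:3,3],u,v
for n in("w","top"):
    s=np.load("/tmp/%s.npy"%n,allow_pickle=True).item()
    h=cv2.cvtColor(s["pixels"],cv2.COLOR_RGB2HSV).astype(int);H,S,V=h[...,0],h[...,1],h[...,2]
    P,u,v=pts(s,((H<8)|(H>172))&(S>150)&(V>80)); P=P[(P[:,2]>.125)&(P[:,2]<.17)&(P[:,0]<.6)]
    print(n,len(P),P.min(0),P.max(0))
    # bins along y
    for y in np.arange(.2,.36,.01):
        Q=P[abs(P[:,1]-y)<.005]
        if len(Q): print(round(y,3),len(Q),Q[:,0].min().round(4),Q[:,0].max().round(4),np.median(Q[:,0]).round(4),Q[:,2].max().round(4))
E
```

```text
clock: 22.7
eef_pos: [0.4813, 0.277, 0.2542]
ee_rot: [[0.999, -0.046, 0.002], [-0.046, -0.999, 0.003], [0.002, -0.003, -1.0]]
force: [-0.2, 0.3, -0.3]
grip_width: 0.0319
22.75 pos [0.4814 0.277  0.2542] dp [ 3.7  1.8 -5.8] twist [-0.0026 -0.0016  0.0069] F [ 0.2 -0.6 -0.1] w 32.1 j [0.5  0.32 1.79 0.   1.03 0.54]
w 3456 [0.4856703  0.21157974 0.13492519] [0.54139178 0.34282178 0.15078603]
0.21 34 0.4872 0.5045 0.4974 0.1492
0.22 263 0.4857 0.5043 0.4956 0.1504
0.23 164 0.486 0.4978 0.4917 0.1502
0.24 162 0.4872 0.498 0.4922 0.1507
0.25 173 0.4876 0.4991 0.4931 0.1499
0.26 174 0.4879 0.5002 0.4934 0.1503
0.27 182 0.4891 0.5004 0.4945 0.1502
0.28 193 0.4895 0.5014 0.4948 0.1502
0.29 204 0.4899 0.5016 0.4958 0.1506
0.3 204 0.4909 0.5026 0.4962 0.1503
0.31 215 0.4913 0.5027 0.4966 0.1504
0.32 225 0.4917 0.5038 0.4975 0.1503
0.33 600 0.4927 0.5408 0.5135 0.1508
0.34 663 0.4931 0.5414 0.5143 0.1507
top 441 [0.48464981 0.20941792 0.12760361] [0.5402372  0.34867323 0.15572154]
0.21 55 0.4857 0.5313 0.5097 0.1536
0.22 57 0.4846 0.5312 0.5011 0.1557
0.23 24 0.485 0.4969 0.4904 0.152
0.24 21 0.485 0.4951 0.4897 0.1517
0.25 20 0.486 0.4962 0.4907 0.1519
0.26 21 0.4866 0.4964 0.4916 0.153
0.27 23 0.4876 0.4972 0.4923 0.1515
0.28 21 0.4881 0.4984 0.4932 0.154
0.29 21 0.4893 0.499 0.4939 0.154
0.3 20 0.49 0.4998 0.4946 0.1516
0.31 20 0.4906 0.5006 0.4953 0.1525
0.32 22 0.4912 0.5017 0.496 0.1526
0.33 74 0.4922 0.5402 0.5151 0.1554
0.34 41 0.4925 0.5402 0.5122 0.152
0.35 1 0.5402 0.5402 0.5402 0.1276
```

View pics/w11.png

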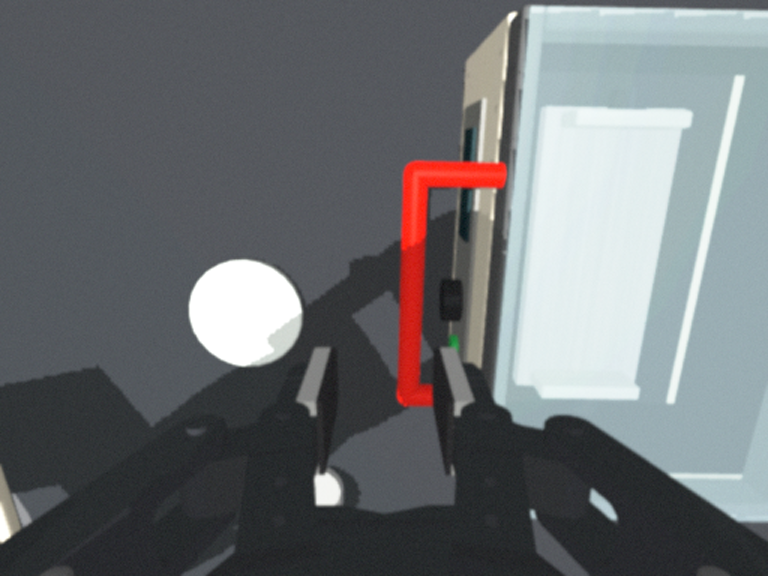

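The red bar runs from (412,165) to (410,395) in the wrist view. From the depth readings its centre is about (0.4945, 0.277, 0.1435), yaw -3.7°. Descending astride it.

```bash
python3 -c "
from h import *
need(.4945,.277,.1465,-3.7)"
python3 -m jog '[{"dp":[13,-0.5,0],"twist":[-0.0026,-0.0016,0.018],"jaw":32},{"dp":[0,0,0],"twist":[0,0,0],"jaw":32},{"dp":[0,0,15],"twist":[0,0,0],"jaw":32},{"dp":[0,0,18],"twist":[0,0,0],"jaw":32},{"dp":[0,0,18],"twist":[0,0,0],"jaw":32},{"dp":[0,0,4],"twist":[0,0,0],"jaw":32},{"dp":[0,0,0],"twist":[0,0,0],"jaw":32},{"dp":[0,0,0],"twist":[0,0,0],"jaw":32},{"dp":[0,0,0],"twist":[0,0,0],"jaw":32},{"dp":[0,0,0],"twist":[0,0,0],"jaw":32}]'
python3 -c "
from h import *
s=snapshot('wrist');save(s,'w12',f=1.5)
need(.4945,.277,.1465,-3.7)"
```

```text
22.75 pos [0.4814 0.277  0.2542] dp [ 12.9  -0.3 107.7] twist [-0.0026 -0.0016  0.0191] F [ 0.2 -0.6 -0.1] w 32.1 j [0.5  0.32 1.79 0.   1.03 0.54]
clock: 23.75
eef_pos: [0.4994, 0.2783, 0.2007]
ee_rot: [[0.998, -0.066, 0.005], [-0.066, -0.998, 0.003], [0.005, -0.003, -1.0]]
force: [0.2, -0.9, -0.3]
grip_width: 0.032
23.8 pos [0.4995 0.2783 0.2008] dp [-5.2  1.8 54.3] twist [-0.0032 -0.0053 -0.0017] F [-0.7  0.   0.3] w 31.9 j [ 0.49  0.41  1.79 -0.    0.93  0.55]
```

View pics/w12.png

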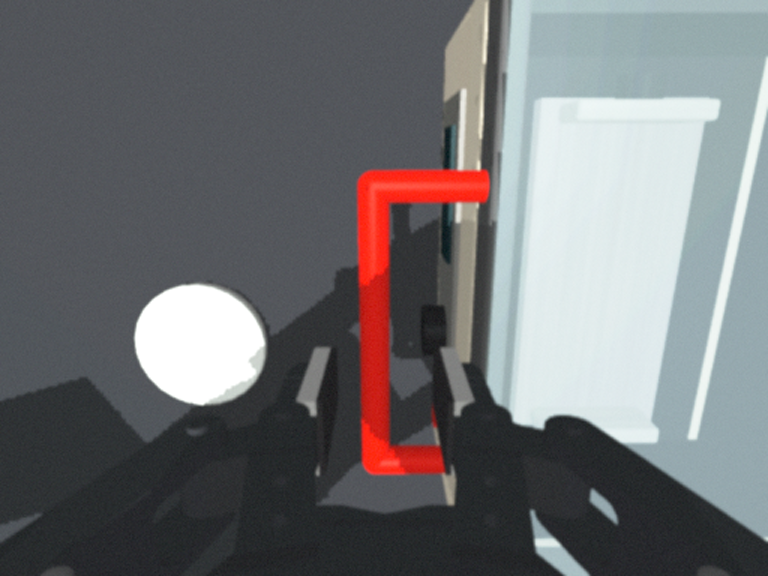

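```bash
python3 -m jog '[{"dp":[-5,1.8,0],"twist":[-0.003,-0.005,0],"jaw":32},{"dp":[0,0,0],"twist":[0,0,0],"jaw":32},{"dp":[0,0,12],"twist":[0,0,0],"jaw":32},{"dp":[0,0,15],"twist":[0,0,0],"jaw":32},{"dp":[0,0,15],"twist":[0,0,0],"jaw":32},{"dp":[0,0,7],"twist":[0,0,0],"jaw":32},{"dp":[0,0,2],"twist":[0,0,0],"jaw":32},{"dp":[0,0,0],"twist":[0,0,0],"jaw":32},{"dp":[0,0,0],"twist":[0,0,0],"jaw":32},{"dp":[0,0,0],"twist":[0,0,0],"jaw":32}]'
python3 -c "
from h import *
s=snapshot('wrist');save(s,'w13',f=1.5)
s=snapshot('side');save(s,'s13',(110,40,290,175),4)
need(.4945,.277,.1465,-3.7)"
```

```text
clock: 24.8
eef_pos: [0.4942, 0.277, 0.1474]
ee_rot: [[0.998, -0.066, 0.002], [-0.066, -0.998, 0.001], [0.002, -0.001, -1.0]]
force: [0.0, 0.3, 0.5]
grip_width: 0.0318
24.9 pos [0.4943 0.2771 0.1475] dp [0.2 0.1 1. ] twist [-0.0013 -0.0021 -0.0015] F [-0.   0.1 -0.5] w 31.9 j [ 0.49  0.48  1.83 -0.    0.83  0.56]
```

View pics/w13.png

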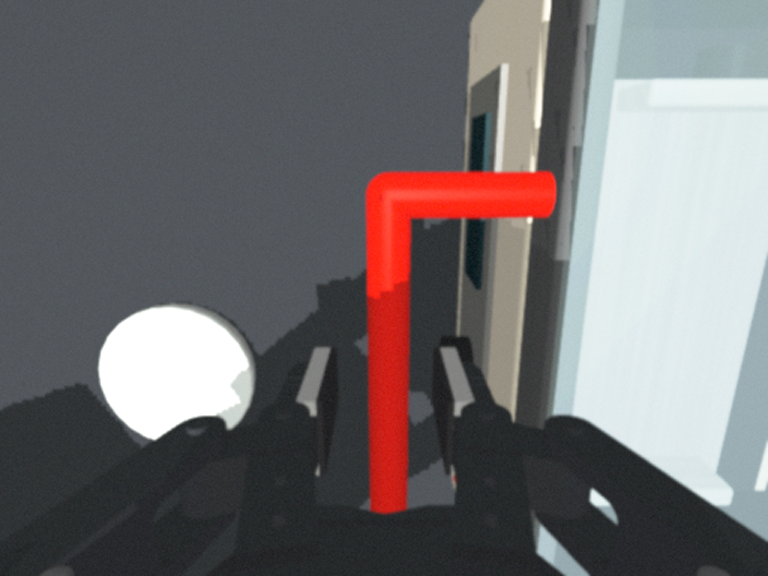

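View pics/s13.png

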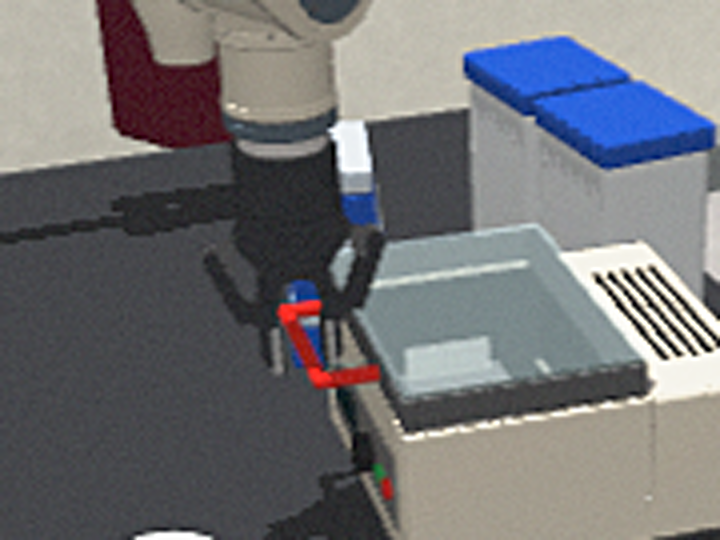

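```bash
python3 -m jog '[{"dp":[0,0,1],"twist":[0,0,0],"jaw":25},{"dp":[0,0,0],"twist":[0,0,0],"jaw":15},{"dp":[0,0,0],"twist":[0,0,0],"jaw":5},{"dp":[0,0,0],"twist":[0,0,0],"jaw":5},{"dp":[0,0,0],"twist":[0,0,0],"jaw":5},{"dp":[0,0,0],"twist":[0,0,0],"jaw":5},{"dp":[0,0,0],"twist":[0,0,0],"jaw":5},{"dp":[0,0,0],"twist":[0,0,0],"jaw":5},{"dp":[0,0,0],"twist":[0,0,0],"jaw":5},{"dp":[0,0,0],"twist":[0,0,0],"jaw":5}]'
python3 -c "
from h import *
st=state();print(st['eef_pos'],st['grip_width'],st['force'])
a=np.deg2rad(-3.7);R=st['ee_rot']
b0=st['eef_pos']
prev=np.array([0,0.])
for q in range(0,55,5):
    t=np.deg2rad(q); f=np.array([227-(227*np.cos(t)-13*np.sin(t)),227*np.sin(t)+13*np.cos(t)-13]); print(q,f.round(1),(f-prev).round(1)); prev=f
"
```

```text
clock: 25.9
eef_pos: [0.4953, 0.2772, 0.1474]
ee_rot: [[0.998, -0.066, 0.005], [-0.066, -0.998, 0.002], [0.004, -0.002, -1.0]]
force: [0.5, -0.2, -0.3]
grip_width: 0.01
[0.49525527 0.27724326 0.14740474] 0.010043407599749464 [ 0.51446213 -0.18905067 -0.31228637]
0 [0. 0.] [0. 0.]
5 [ 2.  19.7] [ 2.  19.7]
10 [ 5.7 39.2] [ 3.7 19.5]
15 [11.1 58.3] [ 5.4 19.1]
20 [18.1 76.9] [ 7.  18.5]
25 [26.8 94.7] [ 8.6 17.9]
30 [ 36.9 111.8] [10.2 17. ]
35 [ 48.5 127.9] [11.6 16.1]
40 [ 61.5 142.9] [13. 15.]
45 [ 75.7 156.7] [14.2 13.8]
50 [ 91.  169.2] [15.4 12.5]
```

The bar is gripped at 10 mm, as expected with the soft pads. Lifting along the arc.

```bash
python3 -m jog '[{"dp":[1,0,-8],"twist":[0,0,0],"jaw":5},{"dp":[1,0,-10],"twist":[0,0,0],"jaw":5},{"dp":[1.7,0,-10],"twist":[0,0,0],"jaw":5},{"dp":[2,0,-10],"twist":[0,0,0],"jaw":5},{"dp":[2.5,0,-10],"twist":[0,0,0],"jaw":5},{"dp":[3,0,-10],"twist":[0,0,0],"jaw":5},{"dp":[3.3,0,-9],"twist":[0,0,0],"jaw":5},{"dp":[3.5,0,-9],"twist":[0,0,0],"jaw":5},{"dp":[0,0,0],"twist":[0,0,0],"jaw":5},{"dp":[0,0,0],"twist":[0,0,0],"jaw":5}]'
cat >> h.py <<'E'
def guard(q):
    st=state();R=st["ee_rot"];a=np.deg2rad(-3.7);e=np.array([np.cos(a),np.sin(a),0]);n=np.array([e[1],-e[0],0])
    d=st["eef_pos"]-np.array([.4953,.2772,.1474]); t=np.deg2rad(q)
    print("along",round(d@e*1000,1),"side",round(d@n*1000,1),"up",round(d[2]*1000,1),"F",st["force"].round(1),"M",st["moment"].round(2),"w",st["grip_width"])
    qa=np.rad2deg(np.arctan2(.013+d[2],.227-d@e)-np.arctan2(.013,.227)); print("q est",qa, "radius",np.hypot(.013+d[2],.227-d@e),"vs",np.hypot(.013,.227))
    p=np.array([.4953,.2772,.1474])+e*(.227-(.227*np.cos(t)-.013*np.sin(t)))+[0,0,.227*np.sin(t)+.013*np.cos(t)-.013]
    need(*p,-3.7)
E
python3 -c "
from h import *
guard(50)"
```

```text
clock: 26.9
eef_pos: [0.5154, 0.276, 0.2312]
ee_rot: [[0.998, -0.066, 0.007], [-0.066, -0.998, 0.003], [0.007, -0.004, -1.0]]
force: [2.9, 1.2, -3.6]
grip_width: 0.0097
along 20.2 side -0.1 up 83.8 F [ 2.9  1.2 -3.6] M [ 0.17 -0.33  0.  ] w 0.009662856878806934
q est 21.80724929334882 radius 0.22837466640920517 vs 0.2273719419805355
26.9 pos [0.5154 0.276  0.2312] dp [ 71.5  -0.4 -84.9] twist [-0.0038 -0.0069 -0.0019] F [ 2.9  1.2 -3.6] w 9.7 j [ 0.47  0.39  1.74 -0.    1.    0.54]
```

```bash
python3 -m jog '[{"dp":[4.8,0,-9.6],"twist":[0,-0.004,0],"jaw":5},{"dp":[5.2,0,-9.3],"twist":[0,0,0],"jaw":5},{"dp":[5.6,0,-9],"twist":[0,0,0],"jaw":5},{"dp":[6,0,-8.8],"twist":[0,0,0],"jaw":5},{"dp":[6.5,0,-8.5],"twist":[0,0,0],"jaw":5},{"dp":[6.9,0,-8.2],"twist":[0,0,0],"jaw":5},{"dp":[7.3,0,-7.8],"twist":[0,0,0],"jaw":5},{"dp":[7.6,0,-7.5],"twist":[0,0,0],"jaw":5},{"dp":[0,0,0],"twist":[0,0,0],"jaw":5},{"dp":[0,0,0],"twist":[0,0,0],"jaw":5}]'
python3 -c "
from h import *
s=snapshot('side');save(s,'s14',(110,0,310,175),4)
guard(50)"
```

```text
clock: 27.9
eef_pos: [0.5657, 0.2727, 0.3035]
ee_rot: [[0.998, -0.066, -0.005], [-0.066, -0.998, 0.004], [-0.006, -0.003, -1.0]]
force: [-1.6, 2.2, -1.4]
grip_width: 0.0098
along 70.6 side -0.0 up 156.1 F [-2.3  1.5 -0.2] M [0.27 0.44 0.02] w 0.009614993547795835
q est 43.95594779387089 radius 0.23040416635835703 vs 0.2273719419805355
27.95 pos [0.5657 0.2727 0.3035] dp [ 20.4  -0.  -13.2] twist [-0.0032  0.0054 -0.0018] F [-2.3  1.5 -0.2] w 9.6 j [0.43 0.38 1.58 0.01 1.19 0.49]
```

View pics/s14.png

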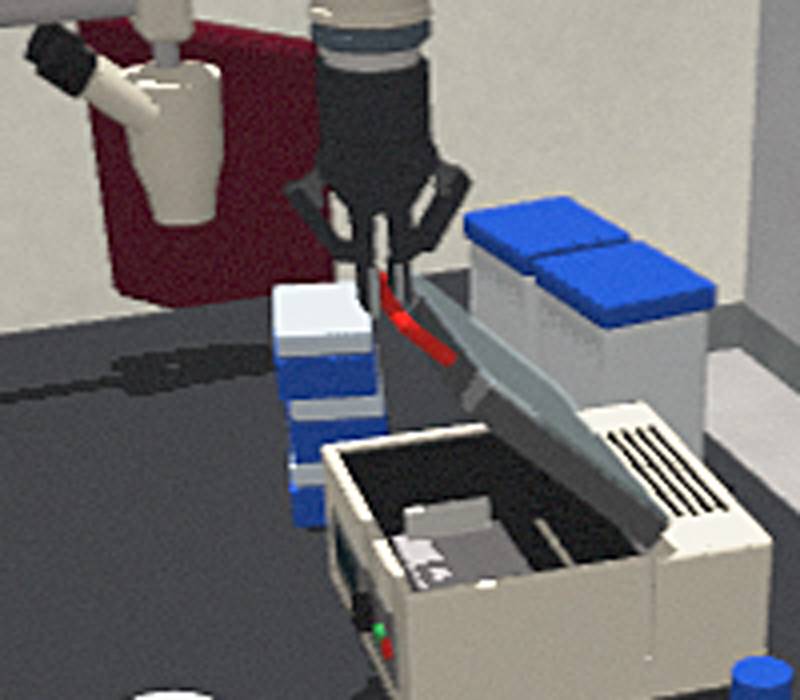

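```bash
python3 -m jog '[{"dp":[5,0,-4],"twist":[0,0.004,0],"jaw":5},{"dp":[5,0,-3.5],"twist":[0,0,0],"jaw":5},{"dp":[5,0,-3],"twist":[0,0,0],"jaw":5},{"dp":[4,0,-2.5],"twist":[0,0,0],"jaw":5},{"dp":[0,0,0],"twist":[0,0,0],"jaw":5},{"dp":[0,0,0],"twist":[0,0,0],"jaw":5},{"dp":[0,0,0],"twist":[0,0,0],"jaw":5},{"dp":[0,0,0],"twist":[0,0,0],"jaw":5},{"dp":[0,0,0],"twist":[0,0,0],"jaw":5},{"dp":[0,0,0],"twist":[0,0,0],"jaw":5}]'
python3 - <<'E'
from h import *
s=snapshot('wrist');save(s,'w15',f=1.5)
s=snapshot('side');save(s,'s15',(110,0,310,175),4)
np.save("/tmp/s15.npy",s,allow_pickle=True)
t=snapshot('top');save(t,'t15',f=1.5)
guard(50)
# red bar 3D from side & plane of guard
h=cv2.cvtColor(s["pixels"],cv2.COLOR_RGB2HSV).astype(int);H,S,V=h[...,0],h[...,1],h[...,2]
m=((H<8)|(H>172))&(S>150)&(V>80)&(s["z_map"]>0)
v,u=np.nonzero(m);z=s["z_map"][v,u]
P=np.stack([(u-s["cx"])/s["fx"]*z,(v-s["cy"])/s["fy"]*z,z],1)@s["T"][:3,:3].T+s["T"][:3,3]
P=P[(P[:,2]>.2)&(P[:,0]<.8)&(abs(P[:,1]-.28)<.12)]
print(len(P),P.min(0),P.max(0))
for p in P[::8]: print(p.round(3))
E
```

```text
clock: 28.95
eef_pos: [0.5793, 0.2719, 0.3159]
ee_rot: [[0.998, -0.065, -0.013], [-0.065, -0.998, 0.002], [-0.013, -0.001, -1.0]]
force: [-2.8, 1.2, 1.3]
grip_width: 0.0097
along 84.2 side -0.1 up 168.5 F [-2.1  1.8  1.3] M [ 0.24  0.49 -0.02] w 0.009596632828421606
q est 48.513274237260134 radius 0.23093706943688805 vs 0.2273719419805355
29.1 pos [0.5793 0.2718 0.3159] dp [ 6.9  0.1 -0.9] twist [-0.0013  0.0129 -0.0004] F [-2.1  1.8  1.3] w 9.6 j [0.42 0.39 1.53 0.01 1.23 0.48]
106 [0.57003544 0.19947436 0.26507546] [0.6067668  0.32668257 0.31384603]
[0.597 0.327 0.299]
[0.582 0.262 0.31 ]
[0.574 0.255 0.305]
[0.572 0.242 0.304]
[0.572 0.212 0.311]
[0.57  0.209 0.307]
[0.576 0.202 0.306]
[0.586 0.207 0.3  ]
[0.58  0.205 0.296]
[0.591 0.204 0.292]
[0.6   0.207 0.286]
[0.59  0.204 0.283]
[0.595 0.199 0.281]
[0.604 0.202 0.276]
```

View pics/w15.png

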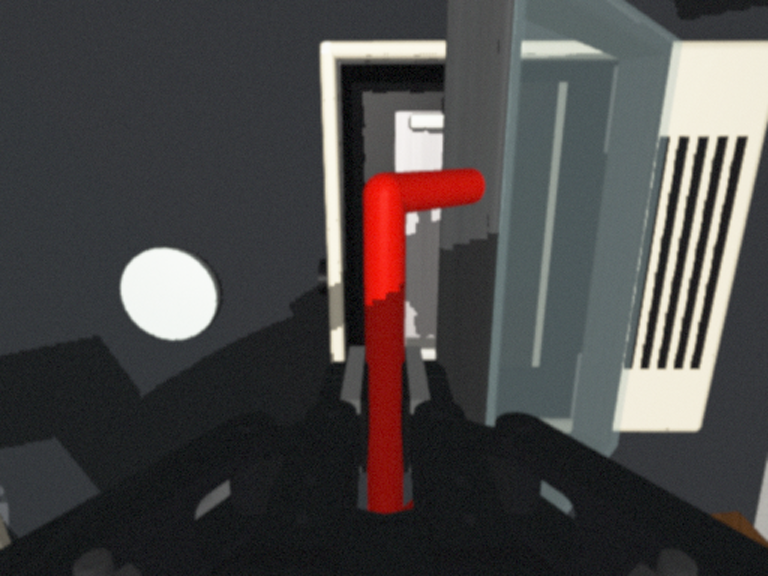

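View pics/t15.png

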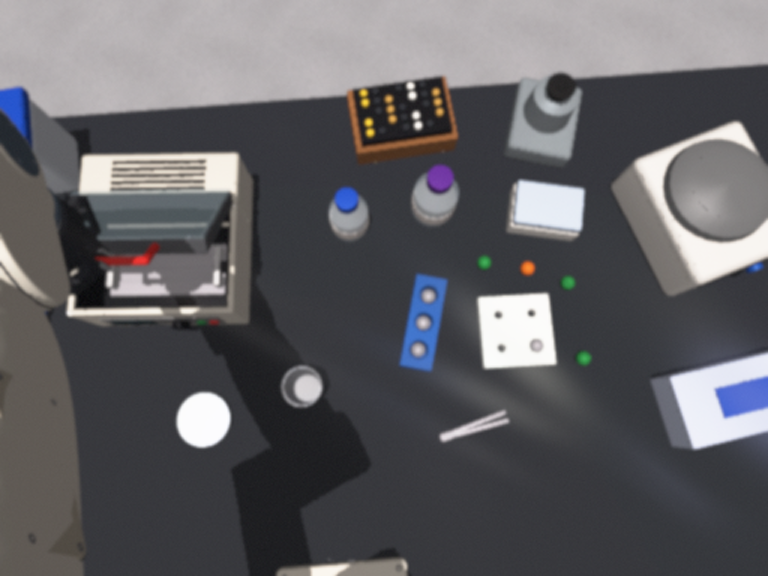

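```bash
python3 - <<'E'
from h import *
np.set_printoptions(precision=4,suppress=True)
s=snapshot('wrist')
h=cv2.cvtColor(s["pixels"],cv2.COLOR_RGB2HSV).astype(int);H,S,V=h[...,0],h[...,1],h[...,2]
def P(m):
    v,u=np.nonzero(m&(s["z_map"]>0));z=s["z_map"][v,u]
    return np.stack([(u-s["cx"])/s["fx"]*z,(v-s["cy"])/s["fy"]*z,z],1)@s["T"][:3,:3].T+s["T"][:3,3]
red=((H<8)|(H>172))&(S>150)&(V>60)
a=np.deg2rad(-3.7);e=np.array([np.cos(a),np.sin(a),0]);n=np.array([-e[1],e[0],0])
Q=P(red); c=np.c_[Q@e,Q@n,Q[:,2]]
print("tcp",[state()["eef_pos"]@x for x in(e,n)])
n0=c[:,1].max(); print("n max",n0)
for y in np.arange(n0-.13,n0,.012):
    k=c[abs(c[:,1]-y)<.006]
    if len(k)>5: print(round(y,3),len(k),"e",k[:,0].min(),k[:,0].max(),"z top",np.percentile(k[:,2],98))
# leg: points with n near max
k=c[(c[:,1]>n0-.014)]
for x in np.arange(k[:,0].min(),k[:,0].max(),.005):
    j=k[abs(k[:,0]-x)<.0025]
    if len(j)>3: print("leg",round(x,4),np.percentile(j[:,2],97).round(4),len(j))
# plane of guard panel (glass) patch
m=np.zeros(red.shape,bool); m[70:250,352:375]=1
G=P(m);c2=np.c_[G@e,G@n,G[:,2]]; c2=c2[c2[:,2]>.15]
if len(c2)>50:
    A=np.c_[c2[:,:2],np.ones(len(c2))]; w=np.linalg.lstsq(A,c2[:,2],rcond=None)[0]; r=c2[:,2]-A@w; print("panel slope",np.rad2deg(np.arctan(w[:2])),r.std(),len(c2),c2.mean(0))
for p in[(300,100),(325,100),(345,60),(345,150),(365,100),(365,200),(400,150),(430,150)]: print(p,dep(s,*p))
E
```

```text
tcp [np.float64(0.5605316743814411), np.float64(0.30867084009611645)]
n max 0.37444067360021066
0.256 31 e 0.5372059043156883 0.57023165389687 z top 0.2961445025568741
0.268 308 e 0.5373792582090636 0.5660449822672485 z top 0.31344925745438695
0.28 506 e 0.5375690788697829 0.5659190293766008 z top 0.31348618288083063
0.292 501 e 0.537665630800332 0.5675249956713746 z top 0.3138488375084888
0.304 532 e 0.5378534527936342 0.5653304186813362 z top 0.32369529681227716
0.316 615 e 0.538050433087436 0.5659348699178449 z top 0.3683658809404781
0.328 653 e 0.5369817565528413 0.5658809783320703 z top 0.31353520184486394
0.34 726 e 0.5370222993342354 0.5657260424189571 z top 0.3134949946198616
0.352 772 e 0.5385602225398974 0.565625481271664 z top 0.3135424623243352
0.364 1607 e 0.5541896368076453 0.5928504164379531 z top 0.3133922651907029
leg 0.5542 0.3122 168
leg 0.5592 0.3135 425
leg 0.5642 0.313 428
leg 0.5692 0.308 285
leg 0.5742 0.3025 252
leg 0.5792 0.2972 239
leg 0.5842 0.2915 213
leg 0.5892 0.2861 185
panel slope [-47.8586  -0.1134] 0.0004003595499980304 4129 [0.6202 0.3455 0.263 ]
(300, 100) [0.6055 0.3416 0.2698]
(325, 100) [0.6163 0.341  0.28  ]
(345, 60) [0.6248 0.358  0.2832]
(345, 150) [0.6263 0.3161 0.2801]
(365, 100) [0.6394 0.3394 0.2679]
(365, 200) [0.6451 0.2806 0.2564]
(400, 150) [0.6802 0.3031 0.2198]
(430, 150) [0.7313 0.2909 0.163 ]
```

The wrist depth puts the panel at 47.9°, the leg at 47.6°, and the angle from bar height at 48.0°. It needs 2° more, about 6 mm back and 5 mm up.

```bash
python3 -m jog '[{"dp":[3.5,0,-2.5],"twist":[0,0.006,0],"jaw":5},{"dp":[3.5,0,-2.5],"twist":[0,0.006,0],"jaw":5},{"dp":[0.5,0,0],"twist":[0,0,0],"jaw":5},{"dp":[0,0,0],"twist":[0,0,0],"jaw":5},{"dp":[0,0,0],"twist":[0,0,0],"jaw":5},{"dp":[0,0,0],"twist":[0,0,0],"jaw":5},{"dp":[0,0,0],"twist":[0,0,0],"jaw":5},{"dp":[0,0,0],"twist":[0,0,0],"jaw":5},{"dp":[0,0,0],"twist":[0,0,0],"jaw":5},{"dp":[0,0,0],"twist":[0,0,0],"jaw":5}]'
cat > ang.py <<'E'
from h import *
s=snapshot('wrist'); guard(50)
a=np.deg2rad(-3.7);e=np.array([np.cos(a),np.sin(a),0]);n=np.array([-e[1],e[0],0])
def P(m):
    v,u=np.nonzero(m&(s["z_map"]>0));z=s["z_map"][v,u]
    return np.stack([(u-s["cx"])/s["fx"]*z,(v-s["cy"])/s["fy"]*z,z],1)@s["T"][:3,:3].T+s["T"][:3,3]
h=cv2.cvtColor(s["pixels"],cv2.COLOR_RGB2HSV).astype(int);H,S,V=h[...,0],h[...,1],h[...,2]
Q=P(((H<8)|(H>172))&(S>150)&(V>60)); print("bar top",np.median([np.percentile(Q[abs(Q@n-y)<.006][:,2],98) for y in(.328,.34,.352)]))
m=np.zeros(H.shape,bool); m[70:250,352:375]=1
G=P(m);c2=np.c_[G@e,G@n,G[:,2]]; c2=c2[c2[:,2]>.15]
A=np.c_[c2[:,:2],np.ones(len(c2))]; w=np.linalg.lstsq(A,c2[:,2],rcond=None)[0]; r=c2[:,2]-A@w; print("panel slope",np.rad2deg(np.arctan(w[:2])),r.std(),len(c2))
E
python3 ang.py
```

```text
clock: 30.15
eef_pos: [0.5849, 0.2715, 0.3204]
ee_rot: [[0.998, -0.065, -0.006], [-0.065, -0.998, 0.001], [-0.006, -0.001, -1.0]]
force: [-4.4, 1.5, 1.8]
grip_width: 0.0093
along 89.8 side -0.1 up 173.0 F [-4.   2.3  1.5] M [0.28 0.94 0.03] w 0.009735736335133924
q est 50.30243417110502 radius 0.23109067035355213 vs 0.2273719419805355
30.2 pos [0.5849 0.2715 0.3204] dp [1.3 0.1 3.7] twist [-0.0007  0.0062 -0.0004] F [-4.   2.3  1.5] w 9.7 j [0.41 0.39 1.52 0.   1.24 0.48]
bar top 0.31812416229115204
panel slope [-49.68487853  -0.11844799] 0.0003752839072183938 4120
```

```bash
python3 - <<'E'
from h import *
s=snapshot('side');save(s,'s16',f=1.5)
for i in range(6): snapshot('top')
E
python3 ang.py
```

```text
along 89.8 side -0.1 up 173.0 F [-4.6  1.1  2.9] M [ 0.33  0.96 -0.03] w 0.009965101029977691
q est 50.3106788686208 radius 0.23110192493232815 vs 0.2273719419805355
30.6 pos [0.5849 0.2715 0.3204] dp [1.2 0.1 3.7] twist [-0.0007  0.0061 -0.0005] F [-4.6  1.1  2.9] w 10.0 j [0.41 0.39 1.52 0.   1.24 0.48]
bar top 0.3181344790192705
panel slope [-49.64497564  -0.1128001 ] 0.0003762338382318243 4128
```

View pics/s16.png

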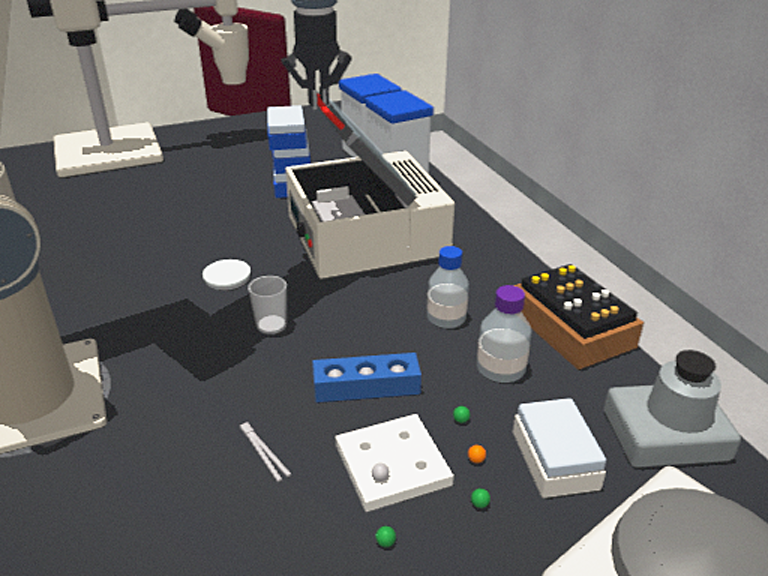

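The block (366,370) shows a ball in each of its three wells, and one ball is left in the tray (380,472). The bystanders have not moved and the guard is held steady.

```bash
python3 -c "
from bench import *
print(job_done())"
```

```text
the job is handed in; nothing more can be done
None
```

I put one steel ball in each of the three wells of the blue block and left the fourth in the tray. I then lifted the guard by its red bar, and the gripper is still holding it about 50° open. I handed the job in at about 30.6 s of the 64 s allowed.

- **Balls and surroundings:** The last side picture shows all three wells filled, one ball in the tray, and the bottles, beaker, petri dish, forceps and tip box where they stood at the start.
- **Guard angle:** The last estimates were 49.6° from the panel's slope, about 50.0° from the bar's height and 50.3° from the tool's path. They differ slightly because the bar slid about 4 mm down in the pads during the lift. The panel slope (49.7° then 49.6°) and bar height barely changed over the last 0.4 s.
- **Grip:** The jaws read about 10 mm on the 12 mm bar, and the force on the wrist was about 5 N.

One ball placement touched the rim of its well with about 5 N before I corrected it, and another read about the same. I saw nothing near the force limits.

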